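Lay the cups for once

ROBOT

A 6-joint arm with a two-finger parallel gripper is mounted at the origin on the work surface. World frame = base frame: x ahead of the robot, y to its left, z up, the work surface at z = 0. Lengths are in m, angles in degrees, forces in N, time in s.
With the tool pointing down it reaches from about 0.35 to 0.875 m from the base axis. Payload 4.2 kg.
Tool frame: the origin (TCP) lies on the centre line of the jaws, within the pads' length; the fingertips stand 19 mm ahead of it and the grasp point (between the pads) is the TCP; x points along the fingers, y is the direction in which the jaws open and shut, and the axes are right-handed (so a half turn about x gives the same grasp; the last joint's range is limited). The gripper opens to 87 mm and grips with 3 to 60 N. Pads are 19 mm wide; open, the fingers measure 117 mm over their backs; the gripper's body (75 mm by 190 mm) begins 51 mm behind the grasp point.
Start: joints at [89.358, 22.042, 0.453, 0, -68.411, -14.817], TCP at [0.167, 0.602, 0.242] pointing down, gripper open.
Joint ranges: [-179.83, 179.83], [-69.29, 118.12], [-61.27, 80.66], [-181.25, 117.63], [-171.15, -9.14], [-177.46, 177.46]. Speed limits (degrees/s): [159.86, 159.86, 180, 180, 180, 180].

INTERFACE

Orientations are given as a 3x3 rotation matrix whose columns are the frame's x, y, z axes.
In Python, from station import r, viewer, job, spotter gives the robot as it stands.
- The arm moves only by the tool play_rows, never from a script. Its argument "commands" is a list of rows, each an object of numbers: "fingers": the gripper command: -1 is fully open, 1 is shut, values between are in proportion; "tx", "ty", "tz": the shift along the tool's x, y, z normalised to -1 to 1, where 1 is 750 mm; "ax", "ay", "az": the turn, a rotation vector about the tool's x, y, z normalised to -1 to 1, where 1 is pi rad. In form: [{"fingers": .., "tx": .., "ty": .., "tz": .., "ax": .., "ay": .., "az": ..}, ...]. A call has 1 to 5 rows; each row is the pose to reach, as a shift and turn from the pose commanded when the call began, along the tool's axes at that moment, turning the shorter way round; what a row does not reach only later rows make up. A row lasts 1/12 s, in which the tool goes at most 41.7 mm and 7.16 degrees, less where a joint would pass 70% of its speed; a pose out of reach is approached as far as the arm can. A call with a number of a shift or a turn outside -1 to 1 is refused whole. A call with a gripper value outside its range is refused whole. The fingers move at their own pace and stop on an object; the grip force is fixed at half the most. Time passes only in rows, so rows that repeat a pose let the fingers close. It gives the time, the measured TCP pose, the force and the opening at its end, in the units of the state.
- r.sense(): the state, without advancing time (a new reading comes with each control period).
- viewer.capture(name): name is "side" or "top" or "wrist"; returns a dict with "image" (400x640x3 uint8, red, green, blue), "fx", "fy", "cx", "cy" (pixels), "dist" ([k1, k2, p1, p2, k3] as OpenCV has them; the pictures are not rectified), "R" (3x3) and "t" (3): a world point X has camera coordinates R X + t; the wrist camera has in their place "mount" (4x4, takes a point from camera to tool coordinates, whose origin is the TCP and whose axes are the tool frame's). Camera axes: x right, y down, z forward; pixel columns grow to the right and rows downward; lengths in m; the calibration is good to about 2 mm. A picture is of the moment at which its call begins: read the wrist's pose just before it. There is no depth.
- job.finish_job(): hands the job in, once; it reports no verdict.
Trained networks look in a picture, given as the dict that the camera call returned (one of the last four; its "shot" number tells which), for a name from the list of things; names that differ only in an ending like _2 or _b are one class to them, and where a whole thing is asked for, a point or a joint stands for the part that bears it (a point fixed in the world has none). Each returns a list of dicts, best first, with "score" (0 to 1); they miss things now and then, are a little off and sometimes report something else, mostly with a low value. They report only what shows in the picture. A call takes as long as a camera call. They do not tell look-alikes from the thing itself.
- spotter.find_in(name, picture): "uv" ([column, row] in pixels, amid what is visible of it).
- spotter.silhouettes(name, picture): "region" (400x640 bool, what is visible of it) and "uv" ([column, row] in pixels, amid what is visible of it).
The state is a dict: "time_s": time; "joints": joint angles; "joint_velocities": joint speeds; "effort": joint torques, N m; "tcp_pos": TCP position; "ee_rot": TCP orientation; "wrist_force": force on the tool from outside, world axes, zero at the start; "moment": the same for the moment, N m; "gripper_width": opening from 0.0 (shut) to 1.0 (fully open).
Only numpy, scipy, OpenCV 4.12 (cv2) and the standard library are available. Lean on these libraries where they do the work, as an engineer would, in place of code of your own. Each camera call takes 0.05 s, during which the arm holds its last target. There are 200 camera calls.

TASK

Lay the cups for tea: stand the blue, the green and the yellow cup each upright in the middle of the saucer of its own colour, and stand the white mug, which is in the way on the blue saucer, upright in the middle of the cork coaster. Leave the saucers, the coaster, the clay bowl and the sugar jar where they are.

Things in the scene. Friction and masses are not known exactly. Their poses are not given: they have to be found in the camera images.
- blue_cup: A blue glazed stoneware espresso cup, the only blue cup, standing upright and empty on the table: 62 mm across outside (vertical wall from 27 mm up to the rim), 58 mm high, wall 3.5 mm, foot 42 mm across. One ear-shaped handle, 7 mm thick, reaches 55 mm from the cup's centre line along +y, between 14 and 51 mm high; the handle may point any way at the start. Origin: centre of the foot's underside; z up along the cup. About 0.14 kg.
- green_cup: A green glazed stoneware espresso cup, the only green cup, standing upright and empty on the table: 62 mm across outside (vertical wall from 27 mm up to the rim), 58 mm high, wall 3.5 mm, foot 42 mm across. One ear-shaped handle, 7 mm thick, reaches 55 mm from the cup's centre line along +y, between 14 and 51 mm high; the handle may point any way at the start. Origin: centre of the foot's underside; z up along the cup. About 0.14 kg.
- yellow_cup: A yellow glazed stoneware espresso cup, the only yellow cup, standing upright and empty on the table: 62 mm across outside (vertical wall from 27 mm up to the rim), 58 mm high, wall 3.5 mm, foot 42 mm across. One ear-shaped handle, 7 mm thick, reaches 55 mm from the cup's centre line along +y, between 14 and 51 mm high; the handle may point any way at the start. Origin: centre of the foot's underside; z up along the cup. About 0.14 kg.
- blue_saucer: The blue glazed saucer, 130 mm across and 15 mm high, loose on the table; the white mug is standing in it at the start. A flat round well about 72 mm across in its middle lies 6 mm above the table; round it the rim rises to 15 mm. Origin: centre of the underside; z up. About 0.19 kg.
- green_saucer: The green glazed saucer, 130 mm across and 15 mm high, loose on the table. A flat round well about 72 mm across in its middle lies 6 mm above the table; round it the rim rises to 15 mm. Origin: centre of the underside; z up. About 0.19 kg.
- yellow_saucer: The yellow glazed saucer, 130 mm across and 15 mm high, loose on the table. A flat round well about 72 mm across in its middle lies 6 mm above the table; round it the rim rises to 15 mm. Origin: centre of the underside; z up. About 0.19 kg.
- white_mug: A plain white ceramic mug, empty, at the start standing upright in the well of the blue saucer: 64 mm across outside (straight wall), 82 mm high, wall 4 mm, foot 56 mm across. One handle, 9 mm thick, reaches 63 mm from the centre line along +y, between 15 and 70 mm high, pointing any way at the start. Origin: centre of the underside; z up along the mug. About 0.24 kg.
- coaster: The mug's coaster: a flat round cork disc, 100 mm across, 8 mm thick, loose on the table. Origin: centre of the underside; z up. About 0.15 kg.
- clay_bowl: A small open brown clay bowl, 108 mm across the rim, 48 mm high, empty, on the table. It is not part of the job and stays where it is. Origin: centre of the underside; z up. About 0.3 kg.
- sugar_jar: A closed sugar jar, white with a steel lid and small knob: 72 mm across, 104 mm high over the knob, on the table. It is not part of the job and stays where it is. Origin: centre of the underside; z up. About 0.45 kg.
Not all that is in view belongs to the job. What is shaped like the white_mug but red is not meant.

How it is judged:
By the outcome, as a careful person would: the job done as asked, in the order asked, and still so for the second after the job is handed in, with the robot touching nothing.
It also fails if it takes over 112 s, if anything falls off the work surface, if the arm or the gripper's body presses on something with over 40 N, if the wrist force passes 120 N, or if a joint passes its speed limit or range.

## Working session

There is one attempt and no reset: what is moved stays moved. The work goes in short steps, Python scripts to look and compute and a tool call to move; the robot and the scene stay as the last step left them, time stands still between calls to the robot, and variables do not carry over. Pictures are saved under pics/ and viewed, about 12 in all and at most 16, crops included, and the job is handed in when it is done.

Besides the shell and the picture viewer there is one more tool, called after "Call:" in YAML: its name, and indented under it one key for each argument. play_rows: Moves the arm, as the interface text tells. Its arguments: {"type":"object","properties":{"commands":{"type":"array"}},"required":["commands"]}

```bash
mkdir -p pics; ls; python3 - <<'E'
from station import r, viewer, job, spotter
import cv2
s=r.sense(); print(s['time_s'],s['tcp_pos'],s['ee_rot'],s['gripper_width'])
for n in('top','side'):
    p=viewer.capture(n); cv2.imwrite(f'pics/{n}0.png',p['image'][:,:,::-1])
    print(n,{k:p[k] for k in p if k!='image'})
    for o in 'blue_cup green_cup yellow_cup blue_saucer green_saucer yellow_saucer white_mug coaster clay_bowl sugar_jar'.split():
        print(o,[([round(float(v)) for v in d['uv']],round(float(d['score']),2)) for d in spotter.find_in(o,p)][:4])
print(r.sense()['time_s'])
E
```

```text
pics
0.0 [0.16639839 0.60187131 0.24047943] [[-5.07867751e-04 -2.66701172e-01 -9.63779138e-01]
 [-2.08530345e-03 -9.63776884e-01  2.66701647e-01]
 [-9.99997697e-01  2.14522113e-03 -6.66816760e-05]] 1.0005878593959592
top {'fx': 422.7777295069478, 'fy': 422.7777295069478, 'cx': 323.5419636289134, 'cy': 198.1486571568702, 'dist': array([0.02033921, 0.        , 0.        , 0.        , 0.        ]), 'R': array([[ 0.00485203, -0.99984414, -0.01697486],
       [-0.9836354 , -0.00171466, -0.18016232],
       [ 0.18010513,  0.01757123, -0.98349041]]), 't': array([0.02004759, 0.46089785, 1.24599786]), 'shot': 1}
blue_cup [([407, 143], 0.57)]
green_cup [([289, 198], 0.71)]
yellow_cup [([329, 132], 0.94)]
blue_saucer [([466, 190], 0.77)]
green_saucer [([237, 227], 0.81)]
yellow_saucer [([423, 221], 0.81)]
white_mug [([473, 179], 0.91), ([421, 277], 0.81)]
coaster [([364, 196], 0.78)]
clay_bowl [([194, 184], 0.62), ([237, 228], 0.27)]
sugar_jar [([255, 150], 0.63)]
side {'fx': 401.19308094657856, 'fy': 401.19308094657856, 'cx': 321.5539967020705, 'cy': 201.03038667251207, 'dist': array([0.00203532, 0.        , 0.        , 0.        , 0.        ]), 'R': array([[ 0.98937391, -0.14538794,  0.00126728],
       [-0.09380977, -0.644992  , -0.75840955],
       [ 0.11108099,  0.75023175, -0.65177706]]), 't': array([-0.43389139,  0.04969022,  0.9735563 ]), 'shot': 2}
blue_cup [([428, 256], 0.9)]
green_cup [([330, 164], 0.63)]
yellow_cup [([408, 181], 0.78)]
blue_saucer [([392, 375], 0.77)]
green_saucer [([292, 141], 0.97)]
yellow_saucer [([320, 299], 0.72)]
white_mug [([405, 350], 0.77), ([232, 287], 0.72)]
coaster [([347, 235], 0.85)]
clay_bowl [([323, 111], 0.73), ([345, 233], 0.59)]
sugar_jar [([367, 132], 0.86)]
1.1
```

```bash
python3 - <<'E'
import cv2
a=cv2.imread('pics/top0.png')[90:310,140:540]; cv2.imwrite('pics/t1.png',cv2.resize(a,None,fx=2,fy=2,interpolation=cv2.INTER_CUBIC))
a=cv2.imread('pics/side0.png')[80:400,180:500]; cv2.imwrite('pics/s1.png',cv2.resize(a,None,fx=1.8,fy=1.8,interpolation=cv2.INTER_CUBIC))
E
```

```text
(no output)
```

View pics/t1.png

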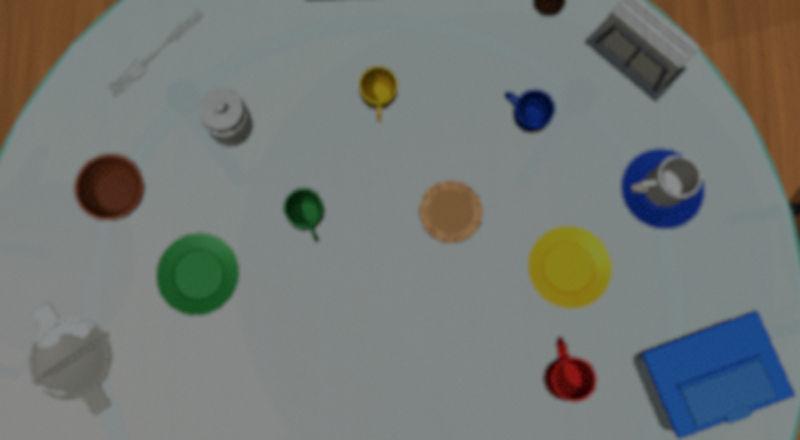

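View pics/s1.png

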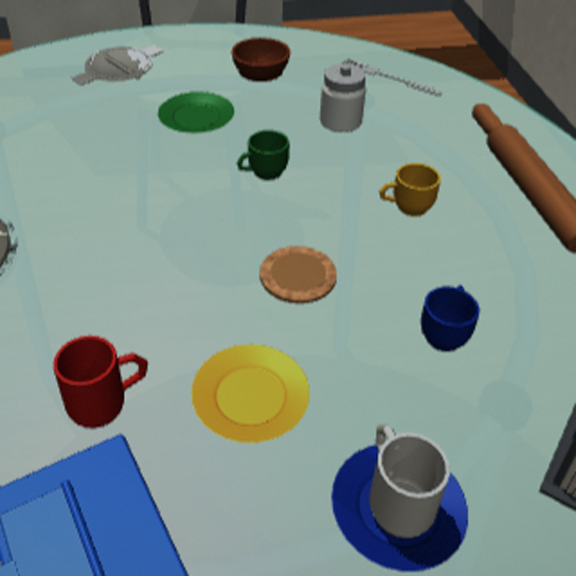

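```bash
cat > h.py <<'E'
import numpy as np, cv2
from scipy.optimize import minimize
C=[(21,0),(24,10),(31,27),(31,58)]
SH={'cup':C,'mug':[(28,0),(32,4),(32,82)],'saucer':[(36,0),(65,15)],'coaster':[(50,0),(50,8)],'bowl':[(30,0),(54,48)],'jar':[(36,0),(36,80),(10,100),(8,104)]}
HD={'cup':(55,14,51,3.5,30),'mug':(63,15,70,4.5,31)}
S=4
def cam(p,ee=None):
    if 'R' in p: return p['R'],p['t']
    pos,R=ee; T=np.eye(4);T[:3,:3]=R;T[:3,3]=pos
    W=np.linalg.inv(T@p['mount']); return W[:3,:3],W[:3,3]
def proj(p,X,ee=None):
    R,t=cam(p,ee); K=np.array([[p['fx'],0,p['cx']],[0,p['fy'],p['cy']],[0,0,1]])
    return cv2.projectPoints(np.asarray(X,float).reshape(-1,1,3),cv2.Rodrigues(R)[0],t,K,p['dist'])[0].reshape(-1,2)
def ray(p,uv,z,ee=None):
    R,t=cam(p,ee); K=np.array([[p['fx'],0,p['cx']],[0,p['fy'],p['cy']],[0,0,1]])
    n=cv2.undistortPoints(np.array([[uv]],float),K,p['dist']).ravel()
    d=R.T@[n[0],n[1],1]; c=-R.T@t; return (c+d*(z-c[2])/d[2])[:2]
A=np.linspace(0,2*np.pi,40)
def render(p,kind,x,y,th=None,z0=0,ee=None):
    im=np.zeros((400*S,640*S),np.uint8)
    P=np.vstack([np.c_[x+r*1e-3*np.cos(A),y+r*1e-3*np.sin(A),0*A+z0+z*1e-3] for r,z in SH[kind]])
    def fill(P):
        q=proj(p,P,ee); q=np.round((q+.5)*S).astype(np.int32)
        cv2.fillConvexPoly(im,cv2.convexHull(q),1)
    fill(P)
    if th is not None:
        R_,z1,z2,w,ri=[v*1e-3 for v in HD[kind]]; z1+=z0;z2+=z0
        d=np.array([np.cos(th),np.sin(th)]);n=np.array([-d[1],d[0]])
        def box(r0,r1,a,b): fill([[*(np.array([x,y])+d*r+n*s),z] for r in(r0,r1) for s in(-w,w) for z in(a,b)])
        box(ri-.006,R_-.008,z2-.007,z2); box(ri-.008,R_-.008,z1,z1+.007); box(R_-.007,R_,z1+.008,z2-.006)
    return im.astype(bool)
def fit(obs,kind,x0,handle=False,z0=0):
    """obs: list of (pic,mask,ignore,ee)"""
    big=lambda m:None if m is None else cv2.resize(m.astype(np.uint8),None,fx=S,fy=S,interpolation=0).astype(bool)
    O=[(p,big(m),big(g),ee) for p,m,g,ee in obs]
    def cost(v,full=False):
        c=[]
        for p,m,g,ee in O:
            a=render(p,kind,v[0],v[1],v[2]/.01*0.3 if handle else None,z0,ee); b=m
            if g is not None: a=a&~g;b=b&~g
            c.append(1-(a&b).sum()/max((a|b).sum(),1))
        return c if full else sum(c)
    best=None
    starts=np.radians(np.arange(0,360,45)) if handle else [None]
    if handle: starts=sorted(starts,key=lambda t:cost([*x0,t*.01/.3]))[:2]
    for t in starts:
        v0=np.array([*x0]+([t*.01/.3] if handle else []))
        sx=np.vstack([v0]+[v0+.008*e for e in np.eye(len(v0))])
        o=minimize(cost,v0,method='Nelder-Mead',options=dict(initial_simplex=sx,xatol=2e-4,fatol=1e-4,maxfev=120))
        if best is None or o.fun<best.fun: best=o
    v=best.x; th=np.degrees(v[2]*30)%360 if handle else None
    return v[:2],th,[round(1-float(c),2) for c in cost(v,True)]
E
cat > m.py <<'E'
from station import r, viewer, spotter
from h import *
import json
N='white_mug blue_cup green_cup yellow_cup blue_saucer green_saucer yellow_saucer coaster clay_bowl sugar_jar'.split()
pics=[viewer.capture('top'),viewer.capture('side')]
M=[{},{}]
for i,p in enumerate(pics):
    hsv=cv2.cvtColor(p['image'],cv2.COLOR_RGB2HSV)
    for n in N:
        L=spotter.silhouettes(n,p)
        if n=='white_mug': L=[d for d in L if np.median(hsv[d['region']][:,1])<100]
        if L: M[i][n]=L[0]
out={}
for n in N:
    k=n.split('_')[1]; hm={'cup':.035,'mug':.045,'saucer':.01,'coaster':.008,'bowl':.03,'jar':.05}[k]; z0=.006 if k=='mug' else 0
    obs=[(p,M[i][n]['region'],M[i]['white_mug']['region'] if n=='blue_saucer' and 'white_mug' in M[i] else None,None) for i,p in enumerate(pics) if n in M[i]]
    g=[ray(p,M[i][n]['uv'],hm) for i,p in enumerate(pics) if n in M[i]]
    x,th,q=fit(obs,k,np.mean(g,0),k in('cup','mug'),z0)
    x1=[np.round(fit([o],k,x,k in('cup','mug'),z0)[0],4).tolist() for o in obs]
    print(n,np.round(x,4),'r',round(float(np.hypot(*x)),3),'th',th and round(float(th)),q,'each',x1)
    out[n]=[*map(float,x),th and float(th)]
json.dump(out,open('map.json','w')); print(r.sense()['time_s'])
E
python3 m.py
```

```text
white_mug [ 0.5156 -0.4386] r 0.677 th 98 [0.89, 0.92] each [[0.5145, -0.437], [0.5156, -0.4391]]
blue_cup [ 0.6299 -0.2375] r 0.673 th 57 [0.81, 0.94] each [[0.6257, -0.2342], [0.6305, -0.2388]]
green_cup [0.4724 0.1177] r 0.487 th 281 [0.83, 0.83] each [[0.4722, 0.1185], [0.4756, 0.1157]]
yellow_cup [0.6686 0.0066] r 0.669 th 185 [0.9, 0.86] each [[0.6671, 0.0072], [0.6698, 0.0039]]
blue_saucer [ 0.5123 -0.4373] r 0.674 th None [0.83, 0.96] each [[0.5121, -0.437], [0.5126, -0.4379]]
green_saucer [0.3774 0.2844] r 0.473 th None [0.94, 0.92] each [[0.3759, 0.2853], [0.3789, 0.2816]]
yellow_saucer [ 0.3895 -0.2882] r 0.484 th None [0.95, 0.97] each [[0.3879, -0.2864], [0.3901, -0.2889]]Traceback (most recent call last):
  File "m.py", line 15, in <module>
    k=n.split('_')[1]; hm={'cup':.035,'mug':.045,'saucer':.01,'coaster':.008,'bowl':.03,'jar':.05}[k]; z0=.006 if k=='mug' else 0
      ~~~~~~~~~~~~^^^
IndexError: list index out of range
```

```bash
sed -i "s/k=n.split('_')\[1\]/k=n.split('_')[-1]/" m.py
cat > plan.py <<'E'
# usage: plan.py f x y z jaw [x y z jaw ...] : prints calls (5 rows max) in tool units
import sys, numpy as np
from station import r
from scipy.spatial.transform import Rotation as Ro
s=r.sense(); p=s['tcp_pos']; R=s['ee_rot']
jaw=lambda R:np.degrees(np.arctan2(R[1,1],R[0,1]))%360
print('t',round(s['time_s'],2),'p',np.round(p,4),'jaw',round(jaw(R),1),'F',np.round(s['wrist_force'],1),'w',round(s['gripper_width'],3))
a=list(map(float,sys.argv[1:]))
for x,y,z,j in np.reshape(a,(-1,4)):
    c,d=np.cos(np.radians(j)),np.sin(np.radians(j))
    X=np.array([0,0,-1.]);Y=np.array([c,d,0]);G=np.c_[X,Y,np.cross(X,Y)]
    T=np.array([x,y,z]); D=T-p; rv=(Ro.from_matrix(R).inv()*Ro.from_matrix(G)).as_rotvec()
    rows=int(np.ceil(max(np.linalg.norm(D)/.040,np.degrees(np.linalg.norm(rv))/6.9)-1e-6)); n=max(1,int(np.ceil(rows/5)))
    for i in range(n):
        t=R.T@(D/n)/.75; k=int(np.ceil(rows/n))
        print(f'  rows {k}: t',np.round(t,4),'a',np.round(rv/n/np.pi,4))
        R=R@Ro.from_rotvec(rv/n).as_matrix()
    p=T
E
sed -i 's/^N=.*/N="white_mug green_cup coaster clay_bowl sugar_jar".split()/' m.py
python3 m.py; python3 plan.py .45 .15 .24 215  .5156 -.4386 .2 188
```

```text
white_mug [ 0.515  -0.4397] r 0.677 th 97 [0.9, 0.93] each [[0.5137, -0.4376], [0.5159, -0.4393]]
green_cup [0.4724 0.1178] r 0.487 th 51 [0.85, 0.87] each [[0.472, 0.1194], [0.4744, 0.1162]]
coaster [ 0.4769 -0.1081] r 0.489 th None [0.95, 0.9] each [[0.4762, -0.1081], [0.4786, -0.1087]]
clay_bowl [0.5089 0.414 ] r 0.656 th None [0.9] each [[0.5089, 0.414]]
sugar_jar [0.6189 0.2428] r 0.665 th None [0.92, 0.91] each [[0.6164, 0.2423], [0.6215, 0.2485]]
2.8
t 2.8 p [0.1666 0.6024 0.2416] jaw 254.5 F [ 0.5 -0.4 -0.3] w 0.998
  rows 5: t [ 0.0007  0.1602 -0.175 ] a [0.0732 0.     0.    ]
  rows 5: t [ 0.0007  0.1161 -0.2069] a [0.0732 0.     0.    ]
  rows 5: t [ 0.0007  0.0658 -0.228 ] a [0.0732 0.     0.    ]
  rows 5: t [ 0.0178  0.1262 -0.231 ] a [ 0.05 -0.   -0.  ]
  rows 5: t [ 0.0178  0.0885 -0.2479] a [ 0.05 -0.   -0.  ]
  rows 5: t [ 0.0178  0.0486 -0.2587] a [ 0.05 -0.   -0.  ]
```

Call:
play_rows:
  commands:
    - {"fingers": -1,"tx": 0,"ty": 0.032,"tz": -0.035,"ax": 0.0146,"ay": 0,"az": 0}
    - {"fingers": -1,"tx": 0,"ty": 0.064,"tz": -0.07,"ax": 0.0293,"ay": 0,"az": 0}
    - {"fingers": -1,"tx": 0,"ty": 0.096,"tz": -0.105,"ax": 0.0439,"ay": 0,"az": 0}
    - {"fingers": -1,"tx": 0,"ty": 0.128,"tz": -0.14,"ax": 0.0586,"ay": 0,"az": 0}
    - {"fingers": -1,"tx": 0,"ty": 0.16,"tz": -0.175,"ax": 0.0732,"ay": 0,"az": 0}

```text
time_s: 3.22
tcp_pos: [0.2617, 0.4503, 0.2417]
ee_rot: [[0.0, -0.481, -0.877], [0.0, -0.877, 0.481], [-1.0, -0.0, -0.0]]
wrist_force: [1.4, -0.2, 0.1]
gripper_width: 1.003
```

Call:
play_rows:
  commands:
    - {"fingers": -1,"tx": 0,"ty": 0.116,"tz": -0.207,"ax": 0.0732,"ay": 0,"az": 0}
    - {"fingers": -1,"tx": 0,"ty": 0.116,"tz": -0.207,"ax": 0.0732,"ay": 0,"az": 0}
    - {"fingers": -1,"tx": 0,"ty": 0.116,"tz": -0.207,"ax": 0.0732,"ay": 0,"az": 0}
    - {"fingers": -1,"tx": 0,"ty": 0.116,"tz": -0.207,"ax": 0.0732,"ay": 0,"az": 0}
    - {"fingers": -1,"tx": 0,"ty": 0.116,"tz": -0.207,"ax": 0.0732,"ay": 0,"az": 0}

```text
time_s: 3.63
tcp_pos: [0.3568, 0.2969, 0.2419]
ee_rot: [[-0.0, -0.67, -0.743], [-0.001, -0.743, 0.67], [-1.0, 0.001, -0.0]]
wrist_force: [0.1, 0.4, -0.5]
gripper_width: 1.0
```

```bash
python3 plan.py .45 .15 .24 215  .515 -.439 .2 188
```

```text
t 3.63 p [0.3568 0.2969 0.2419] jaw 228.0 F [ 0.1  0.4 -0.5] w 1.0
  rows 5: t [ 0.0026  0.0623 -0.2234] a [ 0.072  -0.0001 -0.0002]
  rows 5: t [ 0.0178  0.1265 -0.231 ] a [ 0.05 -0.    0.  ]
  rows 5: t [ 0.0178  0.0888 -0.2479] a [ 0.05 -0.    0.  ]
  rows 5: t [ 0.0178  0.0489 -0.2588] a [ 0.05 -0.    0.  ]
```

Call:
play_rows:
  commands:
    - {"fingers": -1,"tx": 0.0026,"ty": 0.0623,"tz": -0.2234,"ax": 0.072,"ay": 0,"az": 0}
    - {"fingers": -1,"tx": 0.0026,"ty": 0.0623,"tz": -0.2234,"ax": 0.072,"ay": 0,"az": 0}
    - {"fingers": -1,"tx": 0.0026,"ty": 0.0623,"tz": -0.2234,"ax": 0.072,"ay": 0,"az": 0}
    - {"fingers": -1,"tx": 0.0026,"ty": 0.0623,"tz": -0.2234,"ax": 0.072,"ay": 0,"az": 0}
    - {"fingers": -1,"tx": 0.0026,"ty": 0.0623,"tz": -0.2234,"ax": 0.072,"ay": 0,"az": 0}

```text
time_s: 4.05
tcp_pos: [0.4512, 0.1506, 0.2396]
ee_rot: [[0.0, -0.82, -0.573], [-0.001, -0.573, 0.82], [-1.0, 0.0, -0.001]]
wrist_force: [0.7, -0.2, 0.0]
gripper_width: 0.998
```

Call:
play_rows:
  commands:
    - {"fingers": -1,"tx": 0.0178,"ty": 0.1265,"tz": -0.231,"ax": 0.05,"ay": 0,"az": 0}
    - {"fingers": -1,"tx": 0.0178,"ty": 0.1265,"tz": -0.231,"ax": 0.05,"ay": 0,"az": 0}
    - {"fingers": -1,"tx": 0.0178,"ty": 0.1265,"tz": -0.231,"ax": 0.05,"ay": 0,"az": 0}
    - {"fingers": -1,"tx": 0.0178,"ty": 0.1265,"tz": -0.231,"ax": 0.05,"ay": 0,"az": 0}
    - {"fingers": -1,"tx": 0.0178,"ty": 0.1265,"tz": -0.231,"ax": 0.05,"ay": 0,"az": 0}

```text
time_s: 4.47
tcp_pos: [0.4717, -0.0439, 0.2263]
ee_rot: [[0.0, -0.897, -0.441], [-0.0, -0.441, 0.897], [-1.0, -0.0, -0.0]]
wrist_force: [0.1, 0.7, -0.2]
gripper_width: 1.002
```

Call:
play_rows:
  commands:
    - {"fingers": -1,"tx": 0.0178,"ty": 0.0888,"tz": -0.2479,"ax": 0.05,"ay": 0,"az": 0}
    - {"fingers": -1,"tx": 0.0178,"ty": 0.0888,"tz": -0.2479,"ax": 0.05,"ay": 0,"az": 0}
    - {"fingers": -1,"tx": 0.0178,"ty": 0.0888,"tz": -0.2479,"ax": 0.05,"ay": 0,"az": 0}
    - {"fingers": -1,"tx": 0.0178,"ty": 0.0888,"tz": -0.2479,"ax": 0.05,"ay": 0,"az": 0}
    - {"fingers": -1,"tx": 0.0178,"ty": 0.0888,"tz": -0.2479,"ax": 0.05,"ay": 0,"az": 0}

```text
time_s: 4.88
tcp_pos: [0.4945, -0.2405, 0.2127]
ee_rot: [[0.0, -0.955, -0.295], [-0.0, -0.295, 0.955], [-1.0, -0.0, -0.0]]
wrist_force: [0.5, 0.9, 0.2]
gripper_width: 1.001
```

Call:
play_rows:
  commands:
    - {"fingers": -1,"tx": 0.0178,"ty": 0.0489,"tz": -0.2588,"ax": 0.05,"ay": 0,"az": 0}
    - {"fingers": -1,"tx": 0.0178,"ty": 0.0489,"tz": -0.2588,"ax": 0.05,"ay": 0,"az": 0}
    - {"fingers": -1,"tx": 0.0178,"ty": 0.0489,"tz": -0.2588,"ax": 0.05,"ay": 0,"az": 0}
    - {"fingers": -1,"tx": 0.0178,"ty": 0.0489,"tz": -0.2588,"ax": 0.05,"ay": 0,"az": 0}
    - {"fingers": -1,"tx": 0.0178,"ty": 0.0489,"tz": -0.2588,"ax": 0.05,"ay": 0,"az": 0}

```text
time_s: 5.3
tcp_pos: [0.517, -0.437, 0.1988]
ee_rot: [[-0.0, -0.99, -0.142], [-0.0, -0.142, 0.99], [-1.0, 0.0, -0.0]]
wrist_force: [0.6, 0.8, -0.7]
gripper_width: 1.003
```

```bash
cat > w.py <<'E'
# wrist look: w.py tag name z0 [name z0...]
import sys
from station import r, viewer, spotter
from h import *
import json
s=r.sense(); ee=(s['tcp_pos'],s['ee_rot']); p=viewer.capture('wrist')
print('t',s['time_s'],ee[0]); m=json.load(open('map2.json'))
im=p['image'][:,:,::-1].copy()
for n,z0 in zip(sys.argv[2::2],map(float,sys.argv[3::2])):
    k=n.split('_')[-1]; L=spotter.silhouettes(n,p)
    if not L: print(n,'none'); continue
    x,th,q=fit([(p,L[0]['region'],None,ee)],k,m[n][:2],k in('cup','mug'),z0)
    print(n,round(L[0]['score'],2),'uv',np.round(L[0]['uv']),'fit',np.round(x,4),th,q,'was',np.round(m[n][:2],4))
    for reg,col in((L[0]['region'],(0,0,255)),(cv2.resize(render(p,k,*x,th and np.radians(th),z0,ee).astype(np.uint8),(640,400),interpolation=0),(0,255,0))):
        cv2.drawContours(im,cv2.findContours(reg.astype(np.uint8),1,2)[0],-1,col,1)
cv2.imwrite(f'pics/w_{sys.argv[1]}.png',im)
E
cat > map2.json <<'E'
{"white_mug":[0.515,-0.439],"blue_cup":[0.630,-0.2378],"green_cup":[0.4724,0.1178],"yellow_cup":[0.6686,0.0066],"blue_saucer":[0.5123,-0.4373],"green_saucer":[0.3774,0.2844],"yellow_saucer":[0.3895,-0.2882],"coaster":[0.4769,-0.1081]}
E
python3 w.py mug white_mug .006 blue_saucer 0; python3 plan.py .515 -.439 .061 188
```

```text
t 5.3 [ 0.51697171 -0.43695931  0.19878434]
white_mug 0.92 uv [315. 191.] fit [ 0.5156 -0.4414] 99.46200644418984 [0.94] was [ 0.515 -0.439]
blue_saucer 0.57 uv [385. 312.] fit [ 0.5123 -0.4373] None [0.0] was [ 0.5123 -0.4373]
t 5.45 p [ 0.5165 -0.4359  0.1978] jaw 188.1 F [0.3 0.3 0.5] w 1.003
  rows 4: t [ 0.1824  0.0022 -0.004 ] a [ 0.0003  0.0004 -0.0005]
```

View pics/w_mug.png

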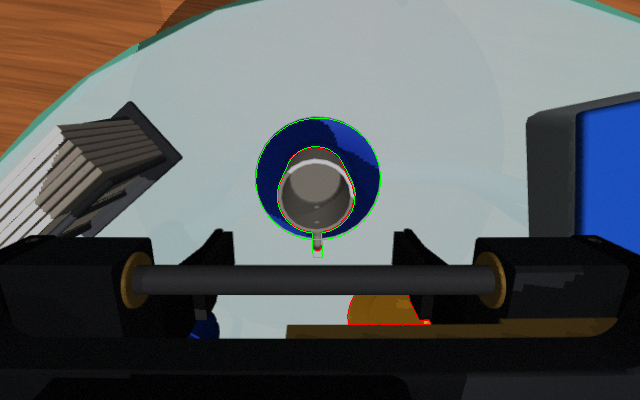

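Call:
play_rows:
  commands:
    - {"fingers": -1,"tx": 0.05,"ty": 0.002,"tz": -0.006,"ax": 0,"ay": 0,"az": 0}
    - {"fingers": -1,"tx": 0.1,"ty": 0.002,"tz": -0.006,"ax": 0,"ay": 0,"az": 0}
    - {"fingers": -1,"tx": 0.15,"ty": 0.002,"tz": -0.006,"ax": 0,"ay": 0,"az": 0}
    - {"fingers": -1,"tx": 0.1824,"ty": 0.002,"tz": -0.006,"ax": 0,"ay": 0,"az": 0}
    - {"fingers": -1,"tx": 0.1824,"ty": 0.002,"tz": -0.006,"ax": 0,"ay": 0,"az": 0}

```text
time_s: 5.87
tcp_pos: [0.5127, -0.435, 0.0564]
ee_rot: [[-0.011, -0.99, -0.143], [0.007, -0.143, 0.99], [-1.0, 0.009, 0.009]]
wrist_force: [-1.2, 1.6, -1.0]
gripper_width: 0.999
```

Call:
play_rows:
  commands:
    - {"fingers": 1,"tx": 0,"ty": 0,"tz": 0,"ax": 0,"ay": 0,"az": 0}
    - {"fingers": 1,"tx": 0,"ty": 0,"tz": 0,"ax": 0,"ay": 0,"az": 0}
    - {"fingers": 1,"tx": 0,"ty": 0,"tz": 0,"ax": 0,"ay": 0,"az": 0}
    - {"fingers": 1,"tx": 0,"ty": 0,"tz": 0,"ax": 0,"ay": 0,"az": 0}
    - {"fingers": 1,"tx": 0,"ty": 0,"tz": 0,"ax": 0,"ay": 0,"az": 0}

```text
time_s: 6.28
tcp_pos: [0.5159, -0.4393, 0.065]
ee_rot: [[0.001, -0.99, -0.144], [-0.001, -0.144, 0.99], [-1.0, -0.001, -0.001]]
wrist_force: [-0.5, 1.0, 3.8]
gripper_width: 0.716
```

Call:
play_rows:
  commands:
    - {"fingers": 1,"tx": 0,"ty": 0,"tz": 0,"ax": 0,"ay": 0,"az": 0}
    - {"fingers": 1,"tx": 0,"ty": 0,"tz": 0,"ax": 0,"ay": 0,"az": 0}

```text
time_s: 6.45
tcp_pos: [0.516, -0.4393, 0.0651]
ee_rot: [[0.001, -0.99, -0.144], [-0.001, -0.144, 0.99], [-1.0, -0.001, -0.001]]
wrist_force: [-2.4, 1.5, 7.3]
gripper_width: 0.714
```

```bash
python3 plan.py .5155 -.4405 .16 188 .4769 -.1081 .16 188 .4769 -.1081 .0645 188
```

```text
t 6.45 p [ 0.516  -0.4393  0.0651] jaw 188.3 F [-2.4  1.5  7.3] w 0.714
  rows 3: t [-0.1266  0.0007 -0.0017] a [ 0.0014 -0.0004  0.0003]
  rows 5: t [-0.     -0.0054  0.223 ] a [-0.  0.  0.]
  rows 5: t [-0.     -0.0054  0.223 ] a [-0.  0.  0.]
  rows 3: t [0.1273 0.     0.    ] a [-0.  0. -0.]
```

Call:
play_rows:
  commands:
    - {"fingers": 1,"tx": -0.03,"ty": 0,"tz": 0,"ax": 0,"ay": 0,"az": 0}
    - {"fingers": 1,"tx": -0.06,"ty": 0,"tz": 0,"ax": 0,"ay": 0,"az": 0}
    - {"fingers": 1,"tx": -0.09,"ty": 0,"tz": 0,"ax": 0,"ay": 0,"az": 0}
    - {"fingers": 1,"tx": -0.1266,"ty": 0,"tz": 0,"ax": 0,"ay": 0,"az": 0}
    - {"fingers": 1,"tx": -0.1266,"ty": 0,"tz": 0,"ax": 0,"ay": 0,"az": 0}

```text
time_s: 6.87
tcp_pos: [0.5184, -0.4409, 0.1642]
ee_rot: [[0.01, -0.99, -0.144], [-0.007, -0.144, 0.99], [-1.0, -0.009, -0.008]]
wrist_force: [-0.4, -0.8, -0.9]
gripper_width: 0.718
```

Call:
play_rows:
  commands:
    - {"fingers": 1,"tx": 0,"ty": -0.0054,"tz": 0.04,"ax": 0,"ay": 0,"az": 0}
    - {"fingers": 1,"tx": 0,"ty": -0.0054,"tz": 0.085,"ax": 0,"ay": 0,"az": 0}
    - {"fingers": 1,"tx": 0,"ty": -0.0054,"tz": 0.13,"ax": 0,"ay": 0,"az": 0}
    - {"fingers": 1,"tx": 0,"ty": -0.0054,"tz": 0.175,"ax": 0,"ay": 0,"az": 0}
    - {"fingers": 1,"tx": 0,"ty": -0.0054,"tz": 0.223,"ax": 0,"ay": 0,"az": 0}

```text
time_s: 7.28
tcp_pos: [0.4949, -0.2713, 0.1565]
ee_rot: [[-0.001, -0.99, -0.142], [0.001, -0.142, 0.99], [-1.0, 0.001, 0.001]]
wrist_force: [0.6, 1.2, -2.3]
gripper_width: 0.716
```

Call:
play_rows:
  commands:
    - {"fingers": 1,"tx": 0,"ty": -0.0054,"tz": 0.05,"ax": 0,"ay": 0,"az": 0}
    - {"fingers": 1,"tx": 0,"ty": -0.0054,"tz": 0.1,"ax": 0,"ay": 0,"az": 0}
    - {"fingers": 1,"tx": 0,"ty": -0.0054,"tz": 0.15,"ax": 0,"ay": 0,"az": 0}
    - {"fingers": 1,"tx": 0,"ty": -0.0054,"tz": 0.2,"ax": 0,"ay": 0,"az": 0}
    - {"fingers": 1,"tx": 0,"ty": -0.0054,"tz": 0.223,"ax": 0,"ay": 0,"az": 0}

```text
time_s: 7.7
tcp_pos: [0.4742, -0.1036, 0.1569]
ee_rot: [[-0.001, -0.989, -0.145], [0.001, -0.145, 0.989], [-1.0, 0.001, 0.002]]
wrist_force: [-0.3, 0.3, -2.3]
gripper_width: 0.717
```

Call:
play_rows:
  commands:
    - {"fingers": 1,"tx": 0,"ty": 0,"tz": 0,"ax": 0,"ay": 0,"az": 0}
    - {"fingers": 1,"tx": 0,"ty": 0,"tz": 0,"ax": 0,"ay": 0,"az": 0}
    - {"fingers": 1,"tx": 0,"ty": 0,"tz": 0,"ax": 0,"ay": 0,"az": 0}

```text
time_s: 7.95
tcp_pos: [0.4759, -0.1069, 0.1574]
ee_rot: [[-0.0, -0.99, -0.143], [0.0, -0.143, 0.99], [-1.0, 0.0, 0.0]]
wrist_force: [-0.1, -0.1, -2.7]
gripper_width: 0.713
```

```bash
python3 plan.py .4769 -.1081 .10 188; python3 w.py mug2 white_mug 0.1; python3 - <<'E'
import sys; sys.argv=['']
from h import *; from station import *
s=r.sense();ee=(s['tcp_pos'],s['ee_rot']);p=viewer.capture('top');q=viewer.capture('side')
for c in(p,q):
    L=[d for d in spotter.silhouettes('white_mug',c) if np.median(cv2.cvtColor(c['image'],cv2.COLOR_RGB2HSV)[d['region']][:,1])<100]
    print([d['uv'] for d in L])
cv2.imwrite('pics/side2.png',cv2.resize(q['image'][150:350,200:450,::-1],None,fx=3,fy=3))
E
```

```text
t 7.95 p [ 0.4759 -0.1069  0.1574] jaw 188.2 F [-0.1 -0.1 -2.7] w 0.713
  rows 2: t [ 0.0765 -0.0011 -0.0018] a [ 0.0012  0.0001 -0.0001]
t 7.95 [ 0.47586691 -0.10687569  0.15737797]
white_mug 0.6 uv [623.  43.] fit [ 0.515 -0.439] 0.0 [0.0] was [ 0.515 -0.439]
[[356.2, 190.9]]
[[346.8, 186.7]]
```

View pics/side2.png

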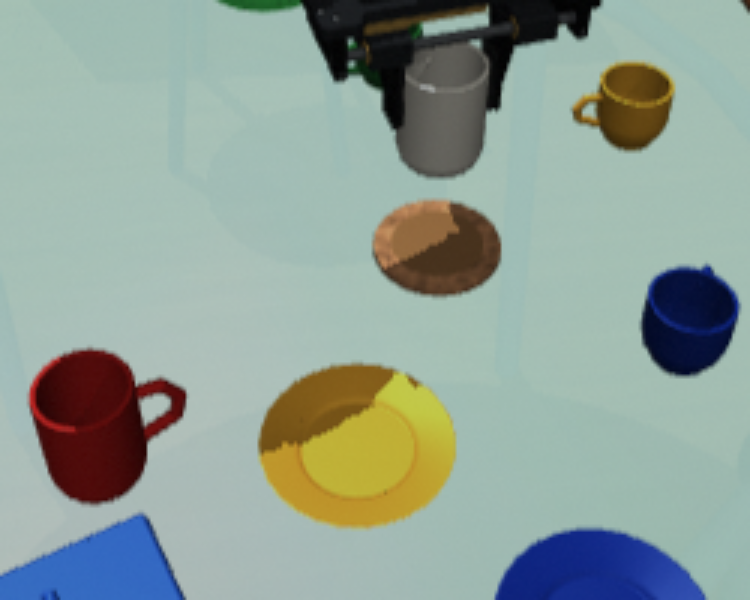

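View pics/w_mug2.png

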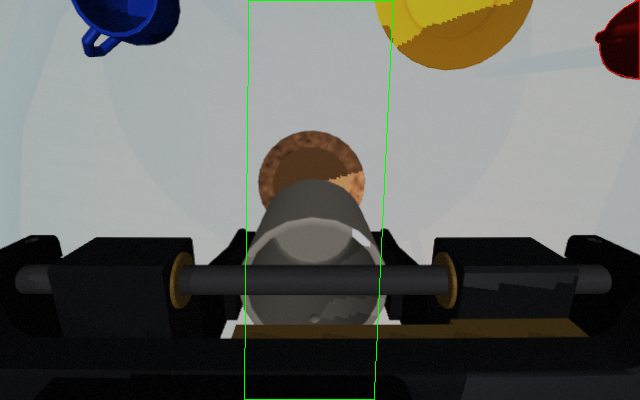

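Call:
play_rows:
  commands:
    - {"fingers": 1,"tx": 0.035,"ty": -0.0012,"tz": 0,"ax": 0,"ay": 0,"az": 0}
    - {"fingers": 1,"tx": 0.07,"ty": -0.0012,"tz": 0,"ax": 0,"ay": 0,"az": 0}
    - {"fingers": 1,"tx": 0.095,"ty": -0.0012,"tz": 0,"ax": 0,"ay": 0,"az": 0}
    - {"fingers": 1,"tx": 0.107,"ty": -0.0012,"tz": 0,"ax": 0,"ay": 0,"az": 0}
    - {"fingers": 1,"tx": 0.112,"ty": -0.0012,"tz": 0,"ax": 0,"ay": 0,"az": 0}

```text
time_s: 8.67
tcp_pos: [0.4761, -0.107, 0.0722]
ee_rot: [[-0.003, -0.99, -0.142], [-0.0, -0.142, 0.99], [-1.0, 0.003, 0.0]]
wrist_force: [0.3, 0.1, -3.1]
gripper_width: 0.718
```

Call:
play_rows:
  commands:
    - {"fingers": 1,"tx": 0.002,"ty": 0,"tz": 0,"ax": 0,"ay": 0,"az": 0}
    - {"fingers": 1,"tx": 0.004,"ty": 0,"tz": 0,"ax": 0,"ay": 0,"az": 0}
    - {"fingers": 1,"tx": 0.0055,"ty": 0,"tz": 0,"ax": 0,"ay": 0,"az": 0}
    - {"fingers": 1,"tx": 0.007,"ty": 0,"tz": 0,"ax": 0,"ay": 0,"az": 0}
    - {"fingers": 1,"tx": 0.007,"ty": 0,"tz": 0,"ax": 0,"ay": 0,"az": 0}

```text
time_s: 9.08
tcp_pos: [0.4772, -0.1065, 0.069]
ee_rot: [[0.001, -0.99, -0.143], [0.0, -0.143, 0.99], [-1.0, -0.001, -0.0]]
wrist_force: [0.2, -0.3, -3.8]
gripper_width: 0.718
```

Call:
play_rows:
  commands:
    - {"fingers": 1,"tx": 0.0015,"ty": 0,"tz": 0,"ax": 0,"ay": 0,"az": 0}
    - {"fingers": 1,"tx": 0.003,"ty": 0,"tz": 0,"ax": 0,"ay": 0,"az": 0}
    - {"fingers": 1,"tx": 0.003,"ty": 0,"tz": 0,"ax": 0,"ay": 0,"az": 0}

```text
time_s: 9.33
tcp_pos: [0.4773, -0.1065, 0.067]
ee_rot: [[0.001, -0.99, -0.144], [-0.0, -0.144, 0.99], [-1.0, -0.001, -0.0]]
wrist_force: [-1.1, 1.2, 3.6]
gripper_width: 0.715
```

Call:
play_rows:
  commands:
    - {"fingers": 1,"tx": 0.0015,"ty": 0,"tz": 0,"ax": 0,"ay": 0,"az": 0}
    - {"fingers": 1,"tx": 0.003,"ty": 0,"tz": 0,"ax": 0,"ay": 0,"az": 0}
    - {"fingers": 1,"tx": 0.003,"ty": 0,"tz": 0,"ax": 0,"ay": 0,"az": 0}

```text
time_s: 9.58
tcp_pos: [0.4773, -0.1065, 0.0669]
ee_rot: [[0.001, -0.99, -0.144], [-0.001, -0.144, 0.99], [-1.0, -0.001, -0.001]]
wrist_force: [-7.0, 3.9, 21.3]
gripper_width: 0.719
```

Call:
play_rows:
  commands:
    - {"fingers": 1,"tx": -0.0025,"ty": 0,"tz": 0,"ax": 0,"ay": 0,"az": 0}
    - {"fingers": -1,"tx": -0.0025,"ty": 0,"tz": 0,"ax": 0,"ay": 0,"az": 0}
    - {"fingers": -1,"tx": -0.0025,"ty": 0,"tz": 0,"ax": 0,"ay": 0,"az": 0}
    - {"fingers": -1,"tx": -0.0025,"ty": 0,"tz": 0,"ax": 0,"ay": 0,"az": 0}
    - {"fingers": -1,"tx": -0.0025,"ty": 0,"tz": 0,"ax": 0,"ay": 0,"az": 0}

```text
time_s: 10.0
tcp_pos: [0.477, -0.1066, 0.0656]
ee_rot: [[-0.0, -0.99, -0.143], [-0.0, -0.143, 0.99], [-1.0, 0.0, -0.0]]
wrist_force: [0.3, 0.6, 0.4]
gripper_width: 0.931
```

Call:
play_rows:
  commands:
    - {"fingers": -1,"tx": -0.01,"ty": 0,"tz": 0,"ax": 0,"ay": 0,"az": 0}
    - {"fingers": -1,"tx": -0.05,"ty": 0,"tz": 0,"ax": 0,"ay": 0,"az": 0}
    - {"fingers": -1,"tx": -0.1,"ty": 0,"tz": 0,"ax": 0,"ay": 0,"az": 0}
    - {"fingers": -1,"tx": -0.15,"ty": 0,"tz": 0,"ax": 0,"ay": 0,"az": 0}
    - {"fingers": -1,"tx": -0.15,"ty": 0,"tz": 0,"ax": 0,"ay": 0,"az": 0}

```text
time_s: 10.42
tcp_pos: [0.4817, -0.1069, 0.1863]
ee_rot: [[0.016, -0.989, -0.145], [-0.001, -0.145, 0.989], [-1.0, -0.016, -0.003]]
wrist_force: [1.8, 0.7, -0.1]
gripper_width: 0.998
```

```bash
python3 plan.py .63 -.238 .18 147
```

```text
t 10.42 p [ 0.4817 -0.1069  0.1863] jaw 188.4 F [ 1.8  0.7 -0.1] w 0.998
  rows 3: t [ 0.0059 -0.085  -0.1008] a [0.1149 0.0004 0.0026]
  rows 3: t [ 0.0052 -0.1152 -0.0643] a [0.1149 0.0004 0.0026]
```

Call:
play_rows:
  commands:
    - {"fingers": -1,"tx": 0,"ty": -0.088,"tz": -0.103,"ax": 0.1149,"ay": 0,"az": 0}
    - {"fingers": -1,"tx": 0,"ty": -0.088,"tz": -0.103,"ax": 0.1149,"ay": 0,"az": 0}
    - {"fingers": -1,"tx": 0,"ty": -0.088,"tz": -0.103,"ax": 0.1149,"ay": 0,"az": 0}

```text
time_s: 10.67
tcp_pos: [0.5565, -0.1758, 0.1791]
ee_rot: [[0.004, -0.975, 0.222], [-0.001, 0.222, 0.975], [-1.0, -0.004, -0.001]]
wrist_force: [0.8, -0.0, 0.2]
gripper_width: 1.0
```

Call:
play_rows:
  commands:
    - {"fingers": -1,"tx": 0,"ty": -0.1152,"tz": -0.0643,"ax": 0.1149,"ay": 0,"az": 0}
    - {"fingers": -1,"tx": 0,"ty": -0.1152,"tz": -0.0643,"ax": 0.1149,"ay": 0,"az": 0}
    - {"fingers": -1,"tx": 0,"ty": -0.1152,"tz": -0.0643,"ax": 0.1149,"ay": 0,"az": 0}
    - {"fingers": -1,"tx": 0,"ty": -0.1152,"tz": -0.0643,"ax": 0.1149,"ay": 0,"az": 0}
    - {"fingers": -1,"tx": 0,"ty": -0.1152,"tz": -0.0643,"ax": 0.1149,"ay": 0,"az": 0}

```text
time_s: 11.08
tcp_pos: [0.627, -0.2398, 0.1772]
ee_rot: [[-0.002, -0.838, 0.546], [0.001, 0.546, 0.838], [-1.0, 0.002, -0.0]]
wrist_force: [-0.1, -0.3, -0.2]
gripper_width: 0.997
```

```bash
python3 w.py blue blue_cup 0; python3 plan.py .63 -.238 .042 147
```

```text
t 11.0833 [ 0.62702244 -0.23979627  0.17722676]
blue_cup 0.83 uv [310. 195.] fit [ 0.63   -0.2395] 54.0556839434702 [0.95] was [ 0.63   -0.2378]
t 11.18 p [ 0.6264 -0.2387  0.1782] jaw 147.0 F [-0.1  0.1  0.8] w 0.999
  rows 4: t [ 0.1816 -0.0037  0.0034] a [-0.0002 -0.0001 -0.0003]
```

View pics/w_blue.png

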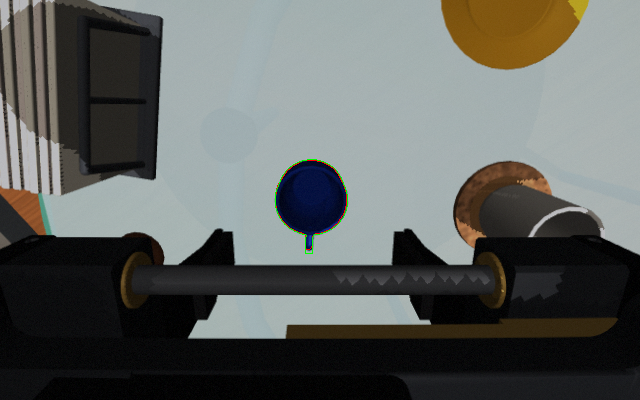

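Call:
play_rows:
  commands:
    - {"fingers": -1,"tx": 0.05,"ty": -0.0042,"tz": 0.0023,"ax": 0,"ay": 0,"az": 0}
    - {"fingers": -1,"tx": 0.1,"ty": -0.0042,"tz": 0.0023,"ax": 0,"ay": 0,"az": 0}
    - {"fingers": -1,"tx": 0.145,"ty": -0.0042,"tz": 0.0023,"ax": 0,"ay": 0,"az": 0}
    - {"fingers": -1,"tx": 0.17,"ty": -0.0042,"tz": 0.0023,"ax": 0,"ay": 0,"az": 0}
    - {"fingers": -1,"tx": 0.1816,"ty": -0.0042,"tz": 0.0023,"ax": 0,"ay": 0,"az": 0}

```text
time_s: 11.6
tcp_pos: [0.628, -0.238, 0.0391]
ee_rot: [[-0.006, -0.838, 0.545], [0.002, 0.545, 0.838], [-1.0, 0.006, -0.002]]
wrist_force: [-0.1, -0.5, 0.6]
gripper_width: 0.998
```

Call:
play_rows:
  commands:
    - {"fingers": -1,"tx": 0,"ty": 0,"tz": 0,"ax": 0,"ay": 0,"az": 0}
    - {"fingers": 1,"tx": 0,"ty": 0,"tz": 0,"ax": 0,"ay": 0,"az": 0}
    - {"fingers": 1,"tx": 0,"ty": 0,"tz": 0,"ax": 0,"ay": 0,"az": 0}
    - {"fingers": 1,"tx": 0,"ty": 0,"tz": 0,"ax": 0,"ay": 0,"az": 0}
    - {"fingers": 1,"tx": 0,"ty": 0,"tz": 0,"ax": 0,"ay": 0,"az": 0}

```text
time_s: 12.02
tcp_pos: [0.6317, -0.2397, 0.044]
ee_rot: [[0.003, -0.838, 0.546], [-0.001, 0.546, 0.838], [-1.0, -0.003, 0.001]]
wrist_force: [0.3, -0.6, 0.3]
gripper_width: 0.778
```

Call:
play_rows:
  commands:
    - {"fingers": 1,"tx": 0,"ty": 0,"tz": 0,"ax": 0,"ay": 0,"az": 0}
    - {"fingers": 1,"tx": 0,"ty": 0,"tz": 0,"ax": 0,"ay": 0,"az": 0}
    - {"fingers": 1,"tx": 0,"ty": 0,"tz": 0,"ax": 0,"ay": 0,"az": 0}

```text
time_s: 12.27
tcp_pos: [0.6307, -0.2396, 0.0433]
ee_rot: [[0.0, -0.837, 0.546], [-0.0, 0.546, 0.837], [-1.0, -0.0, -0.0]]
wrist_force: [-2.8, 2.8, 6.6]
gripper_width: 0.69
```

```bash
python3 plan.py .63 -.239 .15 147 .5123 -.4373 .15 147
```

```text
t 12.27 p [ 0.6307 -0.2396  0.0433] jaw 146.9 F [-2.8  2.8  6.6] w 0.69
  rows 3: t [-1.423e-01  1.200e-03  1.000e-04] a [-0.0007 -0.      0.    ]
  rows 3: t [ 0.     -0.0062 -0.1536] a [ 0. -0. -0.]
  rows 3: t [ 0.     -0.0062 -0.1536] a [ 0. -0. -0.]
```

Call:
play_rows:
  commands:
    - {"fingers": 1,"tx": -0.03,"ty": 0,"tz": 0,"ax": 0,"ay": 0,"az": 0}
    - {"fingers": 1,"tx": -0.065,"ty": 0,"tz": 0,"ax": 0,"ay": 0,"az": 0}
    - {"fingers": 1,"tx": -0.1,"ty": 0,"tz": 0,"ax": 0,"ay": 0,"az": 0}
    - {"fingers": 1,"tx": -0.13,"ty": 0,"tz": 0,"ax": 0,"ay": 0,"az": 0}

```text
time_s: 12.6
tcp_pos: [0.631, -0.2397, 0.1406]
ee_rot: [[0.001, -0.837, 0.547], [-0.0, 0.547, 0.837], [-1.0, -0.001, 0.0]]
wrist_force: [0.5, -0.7, -2.5]
gripper_width: 0.689
```

Call:
play_rows:
  commands:
    - {"fingers": 1,"tx": 0,"ty": -0.002,"tz": -0.04,"ax": 0,"ay": 0,"az": 0}
    - {"fingers": 1,"tx": 0,"ty": -0.004,"tz": -0.08,"ax": 0,"ay": 0,"az": 0}
    - {"fingers": 1,"tx": 0,"ty": -0.005,"tz": -0.12,"ax": 0,"ay": 0,"az": 0}
    - {"fingers": 1,"tx": 0,"ty": -0.006,"tz": -0.16,"ax": 0,"ay": 0,"az": 0}

```text
time_s: 12.93
tcp_pos: [0.5682, -0.3432, 0.139]
ee_rot: [[-0.0, -0.838, 0.546], [0.001, 0.546, 0.838], [-1.0, 0.0, 0.0]]
wrist_force: [-0.3, -0.5, -1.8]
gripper_width: 0.69
```

Call:
play_rows:
  commands:
    - {"fingers": 1,"tx": 0,"ty": -0.002,"tz": -0.04,"ax": 0,"ay": 0,"az": 0}
    - {"fingers": 1,"tx": 0,"ty": -0.004,"tz": -0.08,"ax": 0,"ay": 0,"az": 0}
    - {"fingers": 1,"tx": 0,"ty": -0.006,"tz": -0.12,"ax": 0,"ay": 0,"az": 0}
    - {"fingers": 1,"tx": 0,"ty": -0.0062,"tz": -0.147,"ax": 0,"ay": 0,"az": 0}
    - {"fingers": 1,"tx": 0,"ty": -0.0062,"tz": -0.147,"ax": 0,"ay": 0,"az": 0}

```text
time_s: 13.35
tcp_pos: [0.5099, -0.4405, 0.1386]
ee_rot: [[-0.001, -0.835, 0.551], [0.0, 0.551, 0.835], [-1.0, 0.001, -0.0]]
wrist_force: [0.8, -0.3, -2.3]
gripper_width: 0.692
```

Call:
play_rows:
  commands:
    - {"fingers": 1,"tx": 0,"ty": 0,"tz": 0,"ax": 0,"ay": 0,"az": 0}
    - {"fingers": 1,"tx": 0,"ty": 0,"tz": 0,"ax": 0,"ay": 0,"az": 0}

```text
time_s: 13.52
tcp_pos: [0.5126, -0.4371, 0.139]
ee_rot: [[-0.0, -0.837, 0.547], [0.001, 0.547, 0.837], [-1.0, 0.001, 0.0]]
wrist_force: [0.0, 0.6, -1.9]
gripper_width: 0.695
```

```bash
python3 w.py bs blue_saucer 0; python3 plan.py .5123 -.4373 .055 147
```

```text
t 13.5167 [ 0.51264514 -0.43705691  0.13899892]
blue_saucer 0.72 uv [312. 171.] fit [ 0.5126 -0.4385] None [0.66] was [ 0.5123 -0.4373]
t 13.62 p [ 0.5133 -0.4365  0.1394] jaw 146.9 F [ 0.6  0.2 -1.9] w 0.687
  rows 3: t [ 0.1125  0.0004 -0.0016] a [-0.0004  0.0001 -0.0001]
```

View pics/w_bs.png

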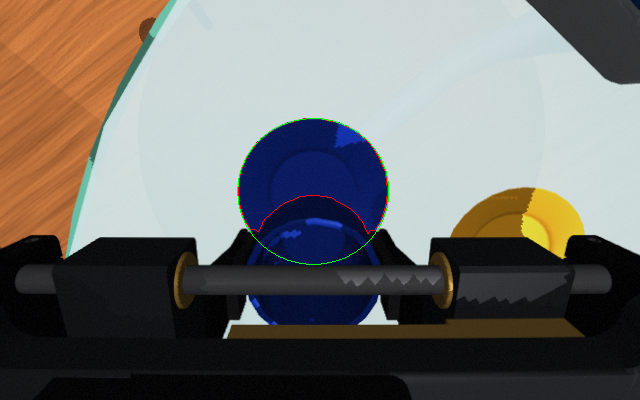

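Call:
play_rows:
  commands:
    - {"fingers": 1,"tx": 0.035,"ty": 0,"tz": -0.0022,"ax": 0,"ay": 0,"az": 0}
    - {"fingers": 1,"tx": 0.07,"ty": 0,"tz": -0.0022,"ax": 0,"ay": 0,"az": 0}
    - {"fingers": 1,"tx": 0.095,"ty": 0,"tz": -0.0022,"ax": 0,"ay": 0,"az": 0}
    - {"fingers": 1,"tx": 0.107,"ty": 0,"tz": -0.0022,"ax": 0,"ay": 0,"az": 0}
    - {"fingers": 1,"tx": 0.112,"ty": 0,"tz": -0.0022,"ax": 0,"ay": 0,"az": 0}

```text
time_s: 14.03
tcp_pos: [0.5115, -0.4375, 0.0537]
ee_rot: [[-0.003, -0.838, 0.545], [0.002, 0.545, 0.838], [-1.0, 0.003, -0.0]]
wrist_force: [0.0, 0.3, -2.0]
gripper_width: 0.691
```

Call:
play_rows:
  commands:
    - {"fingers": 1,"tx": 0.002,"ty": 0,"tz": 0,"ax": 0,"ay": 0,"az": 0}
    - {"fingers": 1,"tx": 0.004,"ty": 0,"tz": 0,"ax": 0,"ay": 0,"az": 0}
    - {"fingers": 1,"tx": 0.006,"ty": 0,"tz": 0,"ax": 0,"ay": 0,"az": 0}
    - {"fingers": 1,"tx": 0.0075,"ty": 0,"tz": 0,"ax": 0,"ay": 0,"az": 0}
    - {"fingers": 1,"tx": 0.0075,"ty": 0,"tz": 0,"ax": 0,"ay": 0,"az": 0}

```text
time_s: 14.45
tcp_pos: [0.512, -0.4389, 0.0507]
ee_rot: [[0.001, -0.837, 0.547], [-0.001, 0.547, 0.837], [-1.0, -0.001, 0.0]]
wrist_force: [-0.5, -0.1, -2.4]
gripper_width: 0.693
```

Call:
play_rows:
  commands:
    - {"fingers": 1,"tx": 0.0012,"ty": 0,"tz": 0.0005,"ax": 0,"ay": 0,"az": 0}
    - {"fingers": 1,"tx": 0.0025,"ty": 0,"tz": 0.001,"ax": 0,"ay": 0,"az": 0}
    - {"fingers": 1,"tx": 0.0025,"ty": 0,"tz": 0.001,"ax": 0,"ay": 0,"az": 0}

```text
time_s: 14.7
tcp_pos: [0.5123, -0.4386, 0.0493]
ee_rot: [[0.0, -0.838, 0.546], [-0.001, 0.546, 0.838], [-1.0, -0.001, -0.001]]
wrist_force: [-1.5, -0.5, 2.9]
gripper_width: 0.696
```

Call:
play_rows:
  commands:
    - {"fingers": -1,"tx": 0,"ty": 0,"tz": 0,"ax": 0,"ay": 0,"az": 0}
    - {"fingers": -1,"tx": 0,"ty": 0,"tz": 0,"ax": 0,"ay": 0,"az": 0}
    - {"fingers": -1,"tx": 0,"ty": 0,"tz": 0,"ax": 0,"ay": 0,"az": 0}
    - {"fingers": -1,"tx": 0,"ty": 0,"tz": 0,"ax": 0,"ay": 0,"az": 0}

```text
time_s: 15.03
tcp_pos: [0.5122, -0.4381, 0.048]
ee_rot: [[0.0, -0.837, 0.547], [0.0, 0.547, 0.837], [-1.0, -0.0, 0.0]]
wrist_force: [-0.1, 0.4, 0.6]
gripper_width: 0.914
```

Call:
play_rows:
  commands:
    - {"fingers": -1,"tx": -0.015,"ty": 0,"tz": 0,"ax": 0,"ay": 0,"az": 0}
    - {"fingers": -1,"tx": -0.06,"ty": 0,"tz": 0,"ax": 0,"ay": 0,"az": 0}
    - {"fingers": -1,"tx": -0.11,"ty": 0,"tz": 0,"ax": 0,"ay": 0,"az": 0}
    - {"fingers": -1,"tx": -0.16,"ty": 0,"tz": 0,"ax": 0,"ay": 0,"az": 0}
    - {"fingers": -1,"tx": -0.17,"ty": 0,"tz": 0,"ax": 0,"ay": 0,"az": 0}

```text
time_s: 15.45
tcp_pos: [0.5151, -0.4406, 0.1849]
ee_rot: [[0.011, -0.838, 0.545], [-0.009, 0.545, 0.838], [-1.0, -0.014, -0.001]]
wrist_force: [0.2, -1.0, 1.1]
gripper_width: 0.996
```

```bash
python3 plan.py .4724 .1178 .18 137; python3 w.py bs2 blue_cup .006
```

```text
t 15.45 p [ 0.5151 -0.4406  0.1849] jaw 147.0 F [ 0.2 -1.   1.1] w 0.996
  rows 5: t [-0.0003  0.1513  0.1977] a [ 0.0184 -0.      0.0015]
  rows 5: t [0.0005 0.1625 0.1886] a [ 0.0184 -0.      0.0015]
  rows 5: t [0.0013 0.1731 0.1789] a [ 0.0184 -0.      0.0015]
t 15.45 [ 0.51508706 -0.4406182   0.18485275]
blue_cup 0.7 uv [317. 193.] fit [ 0.63   -0.2378] 0.0 [0.0] was [ 0.63   -0.2378]
```

View pics/w_bs2.png

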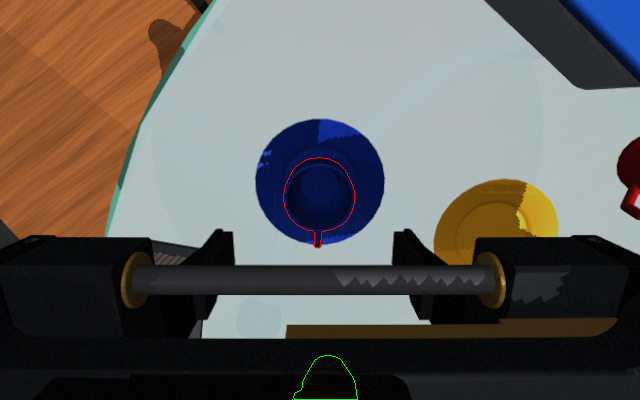

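Call:
play_rows:
  commands:
    - {"fingers": -1,"tx": 0,"ty": 0.1513,"tz": 0.1977,"ax": 0.0184,"ay": 0,"az": 0}
    - {"fingers": -1,"tx": 0,"ty": 0.1513,"tz": 0.1977,"ax": 0.0184,"ay": 0,"az": 0}
    - {"fingers": -1,"tx": 0,"ty": 0.1513,"tz": 0.1977,"ax": 0.0184,"ay": 0,"az": 0}
    - {"fingers": -1,"tx": 0,"ty": 0.1513,"tz": 0.1977,"ax": 0.0184,"ay": 0,"az": 0}
    - {"fingers": -1,"tx": 0,"ty": 0.1513,"tz": 0.1977,"ax": 0.0184,"ay": 0,"az": 0}

```text
time_s: 15.97
tcp_pos: [0.4963, -0.2483, 0.1746]
ee_rot: [[-0.003, -0.805, 0.593], [0.002, 0.593, 0.805], [-1.0, 0.003, -0.0]]
wrist_force: [-0.1, 0.1, 0.2]
gripper_width: 0.999
```

Call:
play_rows:
  commands:
    - {"fingers": -1,"tx": 0,"ty": 0.1625,"tz": 0.1886,"ax": 0.0184,"ay": 0,"az": 0}
    - {"fingers": -1,"tx": 0,"ty": 0.1625,"tz": 0.1886,"ax": 0.0184,"ay": 0,"az": 0}
    - {"fingers": -1,"tx": 0,"ty": 0.1625,"tz": 0.1886,"ax": 0.0184,"ay": 0,"az": 0}
    - {"fingers": -1,"tx": 0,"ty": 0.1625,"tz": 0.1886,"ax": 0.0184,"ay": 0,"az": 0}
    - {"fingers": -1,"tx": 0,"ty": 0.1625,"tz": 0.1886,"ax": 0.0184,"ay": 0,"az": 0}

```text
time_s: 16.38
tcp_pos: [0.4827, -0.0626, 0.1749]
ee_rot: [[-0.002, -0.77, 0.638], [0.0, 0.638, 0.77], [-1.0, 0.002, -0.001]]
wrist_force: [0.2, 0.5, -0.3]
gripper_width: 1.0
```

Call:
play_rows:
  commands:
    - {"fingers": -1,"tx": 0,"ty": 0.1731,"tz": 0.1789,"ax": 0.0184,"ay": 0,"az": 0}
    - {"fingers": -1,"tx": 0,"ty": 0.1731,"tz": 0.1789,"ax": 0.0184,"ay": 0,"az": 0}
    - {"fingers": -1,"tx": 0,"ty": 0.1731,"tz": 0.1789,"ax": 0.0184,"ay": 0,"az": 0}
    - {"fingers": -1,"tx": 0,"ty": 0.1731,"tz": 0.1789,"ax": 0.0184,"ay": 0,"az": 0}
    - {"fingers": -1,"tx": 0,"ty": 0.1731,"tz": 0.1789,"ax": 0.0184,"ay": 0,"az": 0}

```text
time_s: 16.8
tcp_pos: [0.4693, 0.1237, 0.175]
ee_rot: [[-0.001, -0.733, 0.681], [0.0, 0.681, 0.733], [-1.0, 0.0, -0.0]]
wrist_force: [0.4, 0.5, 0.0]
gripper_width: 1.003
```

Call:
play_rows:
  commands:
    - {"fingers": -1,"tx": 0,"ty": 0,"tz": 0,"ax": 0,"ay": 0,"az": 0}
    - {"fingers": -1,"tx": 0,"ty": 0,"tz": 0,"ax": 0,"ay": 0,"az": 0}

```text
time_s: 16.97
tcp_pos: [0.4693, 0.1211, 0.1748]
ee_rot: [[-0.002, -0.732, 0.681], [-0.001, 0.681, 0.732], [-1.0, 0.001, -0.002]]
wrist_force: [-0.5, -0.4, -0.1]
gripper_width: 1.006
```

```bash
python3 w.py green green_cup 0;python3 plan.py .4724 .1178 .042 137
```

```text
t 16.9667 [0.46932856 0.12114508 0.1747924 ]
green_cup 0.92 uv [307. 194.] fit [0.4739 0.1154] 37.71604252476811 [0.89] was [0.4724 0.1178]
t 17.07 p [0.4696 0.1196 0.175 ] jaw 136.9 F [-0.6  0.1  0.3] w 1.005
  rows 4: t [ 0.1773 -0.0045  0.0011] a [-0.0006 -0.0006 -0.0002]
```

View pics/w_green.png

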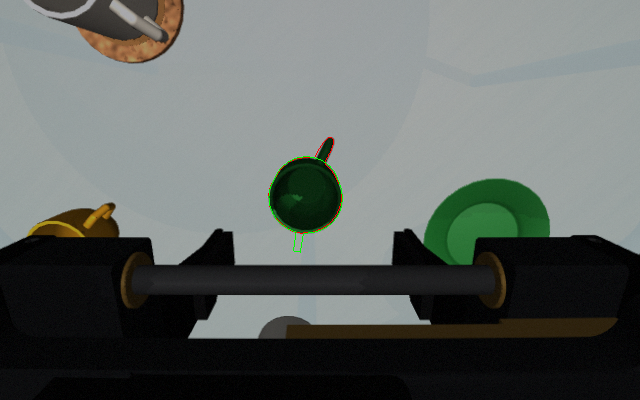

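Call:
play_rows:
  commands:
    - {"fingers": -1,"tx": 0.05,"ty": -0.007,"tz": 0,"ax": 0,"ay": 0,"az": 0}
    - {"fingers": -1,"tx": 0.1,"ty": -0.007,"tz": 0,"ax": 0,"ay": 0,"az": 0}
    - {"fingers": -1,"tx": 0.145,"ty": -0.007,"tz": 0,"ax": 0,"ay": 0,"az": 0}
    - {"fingers": -1,"tx": 0.17,"ty": -0.007,"tz": 0,"ax": 0,"ay": 0,"az": 0}
    - {"fingers": -1,"tx": 0.1773,"ty": -0.007,"tz": 0,"ax": 0,"ay": 0,"az": 0}

```text
time_s: 17.48
tcp_pos: [0.4717, 0.1139, 0.0393]
ee_rot: [[-0.007, -0.728, 0.685], [-0.004, 0.685, 0.728], [-1.0, 0.002, -0.008]]
wrist_force: [-0.0, -0.5, 0.1]
gripper_width: 0.996
```

Call:
play_rows:
  commands:
    - {"fingers": -1,"tx": 0,"ty": 0,"tz": 0,"ax": 0,"ay": 0,"az": 0}
    - {"fingers": 1,"tx": 0,"ty": 0,"tz": 0,"ax": 0,"ay": 0,"az": 0}
    - {"fingers": 1,"tx": 0,"ty": 0,"tz": 0,"ax": 0,"ay": 0,"az": 0}
    - {"fingers": 1,"tx": 0,"ty": 0,"tz": 0,"ax": 0,"ay": 0,"az": 0}
    - {"fingers": 1,"tx": 0,"ty": 0,"tz": 0,"ax": 0,"ay": 0,"az": 0}

```text
time_s: 17.9
tcp_pos: [0.4747, 0.1172, 0.044]
ee_rot: [[0.003, -0.731, 0.683], [0.002, 0.683, 0.731], [-1.0, -0.001, 0.003]]
wrist_force: [-0.2, 0.0, -0.2]
gripper_width: 0.781
```

Call:
play_rows:
  commands:
    - {"fingers": 1,"tx": 0,"ty": 0,"tz": 0,"ax": 0,"ay": 0,"az": 0}
    - {"fingers": 1,"tx": 0,"ty": 0,"tz": 0,"ax": 0,"ay": 0,"az": 0}
    - {"fingers": 1,"tx": 0,"ty": 0,"tz": 0,"ax": 0,"ay": 0,"az": 0}

```text
time_s: 18.15
tcp_pos: [0.4745, 0.1171, 0.0437]
ee_rot: [[0.002, -0.731, 0.682], [0.001, 0.682, 0.731], [-1.0, -0.001, 0.001]]
wrist_force: [-0.8, -1.0, 5.7]
gripper_width: 0.713
```

```bash
python3 plan.py .4735 .116 .14 137 .378 .284 .14 137
```

```text
t 18.15 p [0.4745 0.1171 0.0437] jaw 137.0 F [-0.8 -1.   5.7] w 0.713
  rows 3: t [-1.284e-01 -1.000e-04 -1.900e-03] a [-0.0002  0.0005  0.0002]
  rows 5: t [0.     0.2459 0.077 ] a [0. 0. 0.]
```

Call:
play_rows:
  commands:
    - {"fingers": 1,"tx": -0.03,"ty": 0,"tz": 0,"ax": 0,"ay": 0,"az": 0}
    - {"fingers": 1,"tx": -0.065,"ty": 0,"tz": 0,"ax": 0,"ay": 0,"az": 0}
    - {"fingers": 1,"tx": -0.1,"ty": 0,"tz": 0,"ax": 0,"ay": 0,"az": 0}
    - {"fingers": 1,"tx": -0.13,"ty": 0,"tz": 0,"ax": 0,"ay": 0,"az": 0}

```text
time_s: 18.48
tcp_pos: [0.4738, 0.1168, 0.1414]
ee_rot: [[0.0, -0.731, 0.683], [0.0, 0.683, 0.731], [-1.0, 0.0, 0.0]]
wrist_force: [0.6, 0.8, -1.5]
gripper_width: 0.713
```

Call:
play_rows:
  commands:
    - {"fingers": 1,"tx": 0,"ty": 0.045,"tz": 0.014,"ax": 0,"ay": 0,"az": 0}
    - {"fingers": 1,"tx": 0,"ty": 0.095,"tz": 0.03,"ax": 0,"ay": 0,"az": 0}
    - {"fingers": 1,"tx": 0,"ty": 0.145,"tz": 0.045,"ax": 0,"ay": 0,"az": 0}
    - {"fingers": 1,"tx": 0,"ty": 0.195,"tz": 0.06,"ax": 0,"ay": 0,"az": 0}
    - {"fingers": 1,"tx": 0,"ty": 0.235,"tz": 0.074,"ax": 0,"ay": 0,"az": 0}

```text
time_s: 18.9
tcp_pos: [0.3813, 0.2791, 0.1401]
ee_rot: [[-0.0, -0.731, 0.683], [0.0, 0.683, 0.731], [-1.0, 0.001, -0.0]]
wrist_force: [0.4, -0.2, -1.8]
gripper_width: 0.712
```

Call:
play_rows:
  commands:
    - {"fingers": 1,"tx": 0,"ty": 0.0115,"tz": 0.002,"ax": 0,"ay": 0,"az": 0}
    - {"fingers": 1,"tx": 0,"ty": 0.0115,"tz": 0.002,"ax": 0,"ay": 0,"az": 0}
    - {"fingers": 1,"tx": 0,"ty": 0.0115,"tz": 0.002,"ax": 0,"ay": 0,"az": 0}

```text
time_s: 19.15
tcp_pos: [0.3772, 0.2845, 0.1398]
ee_rot: [[-0.001, -0.731, 0.682], [-0.001, 0.682, 0.731], [-1.0, 0.0, -0.001]]
wrist_force: [0.3, -0.1, -2.0]
gripper_width: 0.709
```

```bash
python3 w.py gs green_saucer 0; python3 plan.py .3775 .2842 .0497 137
```

```text
t 19.15 [0.37724289 0.28449765 0.13975725]
green_saucer 0.71 uv [300. 167.] fit [0.3784 0.2819] None [0.58] was [0.3774 0.2844]
t 19.25 p [0.3779 0.2836 0.1398] jaw 136.9 F [-0.2 -0.7 -1.1] w 0.705
  rows 3: t [0.1202 0.0009 0.0003] a [-0.0007 -0.0004  0.    ]
```

View pics/w_gs.png

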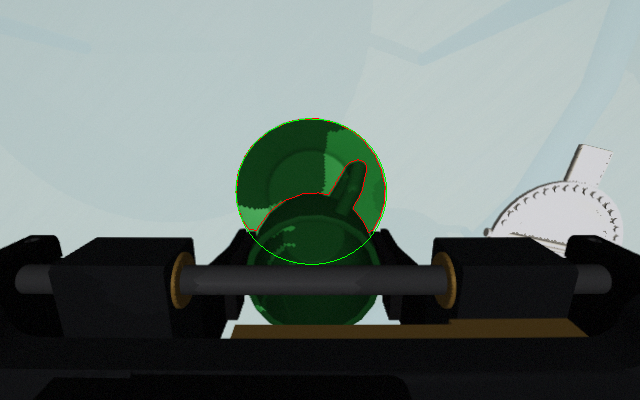

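Call:
play_rows:
  commands:
    - {"fingers": 1,"tx": 0.035,"ty": -0.0016,"tz": 0,"ax": 0,"ay": 0,"az": 0}
    - {"fingers": 1,"tx": 0.07,"ty": -0.0016,"tz": 0,"ax": 0,"ay": 0,"az": 0}
    - {"fingers": 1,"tx": 0.095,"ty": -0.0016,"tz": 0,"ax": 0,"ay": 0,"az": 0}
    - {"fingers": 1,"tx": 0.107,"ty": -0.0016,"tz": 0,"ax": 0,"ay": 0,"az": 0}
    - {"fingers": 1,"tx": 0.112,"ty": -0.0016,"tz": 0,"ax": 0,"ay": 0,"az": 0}

```text
time_s: 19.67
tcp_pos: [0.3788, 0.2822, 0.0547]
ee_rot: [[-0.002, -0.729, 0.684], [-0.003, 0.684, 0.729], [-1.0, -0.001, -0.003]]
wrist_force: [-0.7, -0.6, -1.9]
gripper_width: 0.715
```

Call:
play_rows:
  commands:
    - {"fingers": 1,"tx": 0.002,"ty": 0,"tz": 0,"ax": 0,"ay": 0,"az": 0}
    - {"fingers": 1,"tx": 0.004,"ty": 0,"tz": 0,"ax": 0,"ay": 0,"az": 0}
    - {"fingers": 1,"tx": 0.006,"ty": 0,"tz": 0,"ax": 0,"ay": 0,"az": 0}
    - {"fingers": 1,"tx": 0.0075,"ty": 0,"tz": 0,"ax": 0,"ay": 0,"az": 0}
    - {"fingers": 1,"tx": 0.0075,"ty": 0,"tz": 0,"ax": 0,"ay": 0,"az": 0}

```text
time_s: 20.08
tcp_pos: [0.3789, 0.2842, 0.051]
ee_rot: [[0.001, -0.731, 0.683], [0.001, 0.683, 0.731], [-1.0, 0.0, 0.001]]
wrist_force: [-0.1, -0.2, -0.7]
gripper_width: 0.713
```

Call:
play_rows:
  commands:
    - {"fingers": 1,"tx": 0.0012,"ty": -0.0008,"tz": -0.0008,"ax": 0,"ay": 0,"az": 0}
    - {"fingers": 1,"tx": 0.0022,"ty": -0.0008,"tz": -0.0008,"ax": 0,"ay": 0,"az": 0}
    - {"fingers": 1,"tx": 0.0022,"ty": -0.0008,"tz": -0.0008,"ax": 0,"ay": 0,"az": 0}

```text
time_s: 20.33
tcp_pos: [0.3789, 0.2832, 0.0497]
ee_rot: [[0.0, -0.731, 0.682], [0.0, 0.682, 0.731], [-1.0, -0.0, 0.001]]
wrist_force: [-1.1, -0.6, 3.5]
gripper_width: 0.711
```

Call:
play_rows:
  commands:
    - {"fingers": -1,"tx": 0,"ty": 0,"tz": 0,"ax": 0,"ay": 0,"az": 0}
    - {"fingers": -1,"tx": 0,"ty": 0,"tz": 0,"ax": 0,"ay": 0,"az": 0}
    - {"fingers": -1,"tx": 0,"ty": 0,"tz": 0,"ax": 0,"ay": 0,"az": 0}
    - {"fingers": -1,"tx": 0,"ty": 0,"tz": 0,"ax": 0,"ay": 0,"az": 0}

```text
time_s: 20.67
tcp_pos: [0.3788, 0.2831, 0.0488]
ee_rot: [[0.0, -0.731, 0.683], [0.0, 0.683, 0.731], [-1.0, 0.0, 0.0]]
wrist_force: [0.4, 0.2, -0.0]
gripper_width: 0.926
```

Call:
play_rows:
  commands:
    - {"fingers": -1,"tx": -0.015,"ty": 0,"tz": 0,"ax": 0,"ay": 0,"az": 0}
    - {"fingers": -1,"tx": -0.06,"ty": 0,"tz": 0,"ax": 0,"ay": 0,"az": 0}
    - {"fingers": -1,"tx": -0.11,"ty": 0,"tz": 0,"ax": 0,"ay": 0,"az": 0}
    - {"fingers": -1,"tx": -0.16,"ty": 0,"tz": 0,"ax": 0,"ay": 0,"az": 0}
    - {"fingers": -1,"tx": -0.17,"ty": 0,"tz": 0,"ax": 0,"ay": 0,"az": 0}

```text
time_s: 21.08
tcp_pos: [0.3812, 0.2856, 0.1825]
ee_rot: [[0.008, -0.732, 0.682], [0.009, 0.682, 0.732], [-1.0, -0.0, 0.012]]
wrist_force: [-1.4, 0.1, -0.1]
gripper_width: 1.002
```

```bash
python3 plan.py .6686 .0056 .18 115
```

```text
t 21.08 p [0.3812 0.2856 0.1825] jaw 137.0 F [-1.4  0.1 -0.1] w 1.002
  rows 4: t [ 0.0011 -0.1783 -0.004 ] a [ 0.0408  0.0013 -0.0002]
  rows 4: t [ 0.0012 -0.1773  0.0188] a [ 0.0408  0.0013 -0.0002]
  rows 4: t [ 0.0012 -0.1735  0.0413] a [ 0.0408  0.0013 -0.0002]
```

Call:
play_rows:
  commands:
    - {"fingers": -1,"tx": 0,"ty": -0.1783,"tz": -0.004,"ax": 0.0408,"ay": 0,"az": 0}
    - {"fingers": -1,"tx": 0,"ty": -0.1783,"tz": -0.004,"ax": 0.0408,"ay": 0,"az": 0}
    - {"fingers": -1,"tx": 0,"ty": -0.1783,"tz": -0.004,"ax": 0.0408,"ay": 0,"az": 0}
    - {"fingers": -1,"tx": 0,"ty": -0.1783,"tz": -0.004,"ax": 0.0408,"ay": 0,"az": 0}

```text
time_s: 21.42
tcp_pos: [0.4771, 0.1867, 0.1762]
ee_rot: [[0.001, -0.634, 0.773], [-0.0, 0.773, 0.634], [-1.0, -0.001, 0.0]]
wrist_force: [0.1, 0.5, -0.3]
gripper_width: 1.001
```

Call:
play_rows:
  commands:
    - {"fingers": -1,"tx": 0,"ty": -0.1773,"tz": 0.0188,"ax": 0.0408,"ay": 0,"az": 0}
    - {"fingers": -1,"tx": 0,"ty": -0.1773,"tz": 0.0188,"ax": 0.0408,"ay": 0,"az": 0}
    - {"fingers": -1,"tx": 0,"ty": -0.1773,"tz": 0.0188,"ax": 0.0408,"ay": 0,"az": 0}
    - {"fingers": -1,"tx": 0,"ty": -0.1773,"tz": 0.0188,"ax": 0.0408,"ay": 0,"az": 0}

```text
time_s: 21.75
tcp_pos: [0.5732, 0.0927, 0.1757]
ee_rot: [[0.001, -0.53, 0.848], [-0.001, 0.848, 0.53], [-1.0, -0.001, 0.0]]
wrist_force: [-0.2, 0.4, 0.1]
gripper_width: 1.004
```

Call:
play_rows:
  commands:
    - {"fingers": -1,"tx": 0,"ty": -0.1735,"tz": 0.0413,"ax": 0.0408,"ay": 0,"az": 0}
    - {"fingers": -1,"tx": 0,"ty": -0.1735,"tz": 0.0413,"ax": 0.0408,"ay": 0,"az": 0}
    - {"fingers": -1,"tx": 0,"ty": -0.1735,"tz": 0.0413,"ax": 0.0408,"ay": 0,"az": 0}
    - {"fingers": -1,"tx": 0,"ty": -0.1735,"tz": 0.0413,"ax": 0.0408,"ay": 0,"az": 0}

```text
time_s: 22.08
tcp_pos: [0.6687, -0.0012, 0.175]
ee_rot: [[0.001, -0.418, 0.909], [-0.001, 0.909, 0.418], [-1.0, -0.001, 0.0]]
wrist_force: [0.5, 1.0, -0.6]
gripper_width: 1.002
```

Call:
play_rows:
  commands:
    - {"fingers": -1,"tx": 0,"ty": 0,"tz": 0,"ax": 0,"ay": 0,"az": 0}
    - {"fingers": -1,"tx": 0,"ty": 0,"tz": 0,"ax": 0,"ay": 0,"az": 0}

```text
time_s: 22.25
tcp_pos: [0.6651, 0.0024, 0.1752]
ee_rot: [[-0.002, -0.42, 0.908], [0.0, 0.908, 0.42], [-1.0, 0.001, -0.002]]
wrist_force: [0.1, 0.1, -0.8]
gripper_width: 1.0
```

```bash
python3 w.py yellow yellow_cup 0;python3 plan.py .6686 .0056 .042 115
```

```text
t 22.25 [0.66508215 0.00241646 0.17521603]
yellow_cup 0.81 uv [312. 195.] fit [0.6687 0.0024] 181.67664178913506 [0.96] was [0.6686 0.0066]
t 22.35 p [0.6647 0.0035 0.1761] jaw 115.0 F [-0.4 -0.5  1.1] w 1.002
  rows 4: t [0.1789 0.0002 0.0061] a [-0.0002 -0.0003 -0.0002]
```

View pics/w_yellow.png

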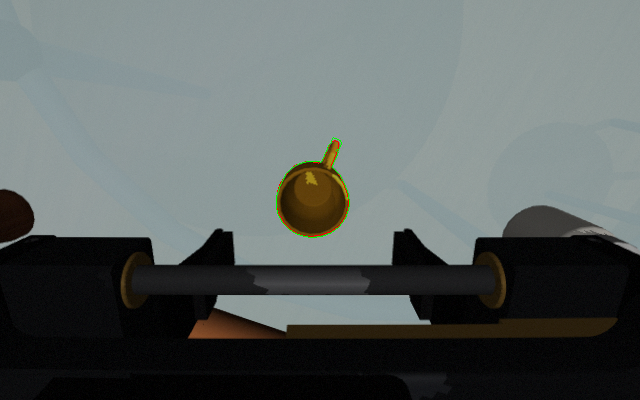

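Call:
play_rows:
  commands:
    - {"fingers": -1,"tx": 0.05,"ty": -0.0026,"tz": 0.0047,"ax": 0,"ay": 0,"az": 0}
    - {"fingers": -1,"tx": 0.1,"ty": -0.0026,"tz": 0.0047,"ax": 0,"ay": 0,"az": 0}
    - {"fingers": -1,"tx": 0.145,"ty": -0.0026,"tz": 0.0047,"ax": 0,"ay": 0,"az": 0}
    - {"fingers": -1,"tx": 0.17,"ty": -0.0026,"tz": 0.0047,"ax": 0,"ay": 0,"az": 0}
    - {"fingers": -1,"tx": 0.178,"ty": -0.0026,"tz": 0.0047,"ax": 0,"ay": 0,"az": 0}

```text
time_s: 22.77
tcp_pos: [0.6662, 0.0034, 0.0391]
ee_rot: [[-0.008, -0.422, 0.906], [-0.001, 0.906, 0.422], [-1.0, 0.002, -0.007]]
wrist_force: [-0.1, -0.2, -0.6]
gripper_width: 1.001
```

Call:
play_rows:
  commands:
    - {"fingers": -1,"tx": 0,"ty": 0,"tz": 0,"ax": 0,"ay": 0,"az": 0}
    - {"fingers": 1,"tx": 0,"ty": 0,"tz": 0,"ax": 0,"ay": 0,"az": 0}
    - {"fingers": 1,"tx": 0,"ty": 0,"tz": 0,"ax": 0,"ay": 0,"az": 0}
    - {"fingers": 1,"tx": 0,"ty": 0,"tz": 0,"ax": 0,"ay": 0,"az": 0}
    - {"fingers": 1,"tx": 0,"ty": 0,"tz": 0,"ax": 0,"ay": 0,"az": 0}

```text
time_s: 23.18
tcp_pos: [0.6705, 0.0025, 0.0447]
ee_rot: [[0.003, -0.421, 0.907], [0.001, 0.907, 0.421], [-1.0, -0.001, 0.003]]
wrist_force: [0.2, -0.3, 0.4]
gripper_width: 0.779
```

Call:
play_rows:
  commands:
    - {"fingers": 1,"tx": 0,"ty": 0,"tz": 0,"ax": 0,"ay": 0,"az": 0}
    - {"fingers": 1,"tx": 0,"ty": 0,"tz": 0,"ax": 0,"ay": 0,"az": 0}
    - {"fingers": 1,"tx": 0,"ty": 0,"tz": 0,"ax": 0,"ay": 0,"az": 0}

```text
time_s: 23.43
tcp_pos: [0.6703, 0.0025, 0.0443]
ee_rot: [[0.002, -0.421, 0.907], [0.0, 0.907, 0.421], [-1.0, -0.0, 0.002]]
wrist_force: [-1.5, 1.9, 6.0]
gripper_width: 0.707
```

Call:
play_rows:
  commands:
    - {"fingers": 1,"tx": -0.03,"ty": 0,"tz": 0,"ax": 0,"ay": 0,"az": 0}
    - {"fingers": 1,"tx": -0.065,"ty": 0,"tz": 0,"ax": 0,"ay": 0,"az": 0}
    - {"fingers": 1,"tx": -0.11,"ty": 0,"tz": 0,"ax": 0,"ay": 0,"az": 0}
    - {"fingers": 1,"tx": -0.16,"ty": 0,"tz": 0,"ax": 0,"ay": 0,"az": 0}
    - {"fingers": 1,"tx": -0.17,"ty": 0,"tz": 0,"ax": 0,"ay": 0,"az": 0}

```text
time_s: 23.85
tcp_pos: [0.6729, 0.002, 0.1775]
ee_rot: [[0.012, -0.422, 0.907], [0.0, 0.907, 0.422], [-1.0, -0.005, 0.011]]
wrist_force: [1.4, 0.6, 0.3]
gripper_width: 0.71
```

```bash
python3 plan.py .47 -.20 .165 115 .3898 -.288 .14 115
```

```text
t 23.85 p [0.6729 0.002  0.1775] jaw 115.0 F [1.4 0.6 0.3] w 0.71
  rows 4: t [ 0.0067 -0.065  -0.1795] a [-0.0001  0.0017  0.0008]
  rows 4: t [ 0.0075 -0.0649 -0.1795] a [-0.0001  0.0017  0.0008]
  rows 4: t [ 0.0333 -0.0611 -0.1465] a [ 0.  0. -0.]
```

Call:
play_rows:
  commands:
    - {"fingers": 1,"tx": 0,"ty": -0.016,"tz": -0.044,"ax": 0,"ay": 0,"az": 0}
    - {"fingers": 1,"tx": 0,"ty": -0.032,"tz": -0.088,"ax": 0,"ay": 0,"az": 0}
    - {"fingers": 1,"tx": 0,"ty": -0.049,"tz": -0.135,"ax": 0,"ay": 0,"az": 0}
    - {"fingers": 1,"tx": 0,"ty": -0.065,"tz": -0.179,"ax": 0,"ay": 0,"az": 0}

```text
time_s: 24.18
tcp_pos: [0.5664, -0.0996, 0.1696]
ee_rot: [[-0.001, -0.421, 0.907], [0.0, 0.907, 0.421], [-1.0, 0.001, -0.001]]
wrist_force: [-0.1, -0.7, -1.6]
gripper_width: 0.711
```

Call:
play_rows:
  commands:
    - {"fingers": 1,"tx": 0,"ty": -0.016,"tz": -0.044,"ax": 0,"ay": 0,"az": 0}
    - {"fingers": 1,"tx": 0,"ty": -0.032,"tz": -0.088,"ax": 0,"ay": 0,"az": 0}
    - {"fingers": 1,"tx": 0,"ty": -0.049,"tz": -0.135,"ax": 0,"ay": 0,"az": 0}
    - {"fingers": 1,"tx": 0,"ty": -0.065,"tz": -0.179,"ax": 0,"ay": 0,"az": 0}

```text
time_s: 24.52
tcp_pos: [0.4651, -0.2003, 0.1699]
ee_rot: [[-0.001, -0.421, 0.907], [0.0, 0.907, 0.421], [-1.0, 0.001, -0.001]]
wrist_force: [0.2, -0.4, -1.6]
gripper_width: 0.711
```

Call:
play_rows:
  commands:
    - {"fingers": 1,"tx": 0.01,"ty": -0.017,"tz": -0.04,"ax": 0,"ay": 0,"az": 0}
    - {"fingers": 1,"tx": 0.02,"ty": -0.033,"tz": -0.08,"ax": 0,"ay": 0,"az": 0}
    - {"fingers": 1,"tx": 0.035,"ty": -0.05,"tz": -0.12,"ax": 0,"ay": 0,"az": 0}
    - {"fingers": 1,"tx": 0.037,"ty": -0.061,"tz": -0.143,"ax": 0,"ay": 0,"az": 0}
    - {"fingers": 1,"tx": 0.037,"ty": -0.061,"tz": -0.143,"ax": 0,"ay": 0,"az": 0}

```text
time_s: 24.93
tcp_pos: [0.3854, -0.2874, 0.1412]
ee_rot: [[-0.004, -0.417, 0.909], [0.002, 0.909, 0.417], [-1.0, 0.003, -0.003]]
wrist_force: [0.9, -0.3, -1.7]
gripper_width: 0.71
```

Call:
play_rows:
  commands:
    - {"fingers": 1,"tx": 0,"ty": 0,"tz": 0,"ax": 0,"ay": 0,"az": 0}
    - {"fingers": 1,"tx": 0,"ty": 0,"tz": 0,"ax": 0,"ay": 0,"az": 0}

```text
time_s: 25.1
tcp_pos: [0.3895, -0.286, 0.1427]
ee_rot: [[0.001, -0.421, 0.907], [-0.0, 0.907, 0.421], [-1.0, -0.0, 0.0]]
wrist_force: [-0.4, -0.4, -0.7]
gripper_width: 0.713
```

```bash
python3 w.py ys yellow_saucer 0; python3 plan.py .3898 -.288 .0503 115
```

```text
t 25.1 [ 0.38946354 -0.28597895  0.1426845 ]
yellow_saucer 0.63 uv [305. 168.] fit [ 0.3898 -0.2903] None [0.59] was [ 0.3895 -0.2882]
t 25.2 p [ 0.39   -0.2855  0.1428] jaw 115.0 F [ 0.5  0.3 -0.4] w 0.712
  rows 3: t [ 0.1233 -0.0028 -0.0017] a [-0.0002  0.0002  0.0002]
```

View pics/w_ys.png

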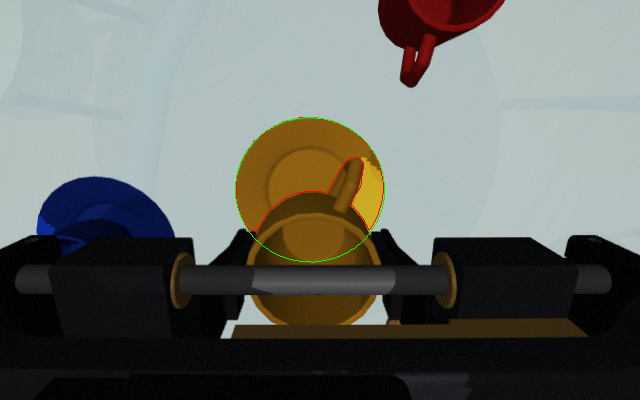

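Call:
play_rows:
  commands:
    - {"fingers": 1,"tx": 0.035,"ty": -0.0051,"tz": -0.0009,"ax": 0,"ay": 0,"az": 0}
    - {"fingers": 1,"tx": 0.07,"ty": -0.0051,"tz": -0.0009,"ax": 0,"ay": 0,"az": 0}
    - {"fingers": 1,"tx": 0.097,"ty": -0.0051,"tz": -0.0009,"ax": 0,"ay": 0,"az": 0}
    - {"fingers": 1,"tx": 0.11,"ty": -0.0051,"tz": -0.0009,"ax": 0,"ay": 0,"az": 0}
    - {"fingers": 1,"tx": 0.115,"ty": -0.0051,"tz": -0.0009,"ax": 0,"ay": 0,"az": 0}

```text
time_s: 25.62
tcp_pos: [0.3899, -0.2887, 0.0546]
ee_rot: [[-0.003, -0.422, 0.906], [0.001, 0.906, 0.422], [-1.0, 0.002, -0.002]]
wrist_force: [-1.0, 0.3, -0.6]
gripper_width: 0.711
```

Call:
play_rows:
  commands:
    - {"fingers": 1,"tx": 0.002,"ty": 0,"tz": 0,"ax": 0,"ay": 0,"az": 0}
    - {"fingers": 1,"tx": 0.004,"ty": 0,"tz": 0,"ax": 0,"ay": 0,"az": 0}
    - {"fingers": 1,"tx": 0.006,"ty": 0,"tz": 0,"ax": 0,"ay": 0,"az": 0}
    - {"fingers": 1,"tx": 0.0073,"ty": 0,"tz": 0,"ax": 0,"ay": 0,"az": 0}
    - {"fingers": 1,"tx": 0.0073,"ty": 0,"tz": 0,"ax": 0,"ay": 0,"az": 0}

```text
time_s: 26.03
tcp_pos: [0.3905, -0.2897, 0.0514]
ee_rot: [[0.001, -0.421, 0.907], [-0.0, 0.907, 0.421], [-1.0, -0.001, 0.001]]
wrist_force: [-0.7, 0.2, -1.2]
gripper_width: 0.71
```

Call:
play_rows:
  commands:
    - {"fingers": 1,"tx": 0.0012,"ty": 0,"tz": 0,"ax": 0,"ay": 0,"az": 0}
    - {"fingers": 1,"tx": 0.002,"ty": 0,"tz": 0,"ax": 0,"ay": 0,"az": 0}
    - {"fingers": 1,"tx": 0.002,"ty": 0,"tz": 0,"ax": 0,"ay": 0,"az": 0}

```text
time_s: 26.28
tcp_pos: [0.3905, -0.2898, 0.0502]
ee_rot: [[0.001, -0.421, 0.907], [-0.0, 0.907, 0.421], [-1.0, -0.001, 0.001]]
wrist_force: [-0.7, 0.7, 4.0]
gripper_width: 0.707
```

Call:
play_rows:
  commands:
    - {"fingers": -1,"tx": 0,"ty": 0,"tz": 0,"ax": 0,"ay": 0,"az": 0}
    - {"fingers": -1,"tx": 0,"ty": 0,"tz": 0,"ax": 0,"ay": 0,"az": 0}
    - {"fingers": -1,"tx": 0,"ty": 0,"tz": 0,"ax": 0,"ay": 0,"az": 0}
    - {"fingers": -1,"tx": 0,"ty": 0,"tz": 0,"ax": 0,"ay": 0,"az": 0}

```text
time_s: 26.62
tcp_pos: [0.3901, -0.2897, 0.0493]
ee_rot: [[0.0, -0.421, 0.907], [-0.0, 0.907, 0.421], [-1.0, -0.0, 0.0]]
wrist_force: [-0.1, -0.6, 0.3]
gripper_width: 0.929
```

Call:
play_rows:
  commands:
    - {"fingers": -1,"tx": -0.015,"ty": 0,"tz": 0,"ax": 0,"ay": 0,"az": 0}
    - {"fingers": -1,"tx": -0.06,"ty": 0,"tz": 0,"ax": 0,"ay": 0,"az": 0}
    - {"fingers": -1,"tx": -0.11,"ty": 0,"tz": 0,"ax": 0,"ay": 0,"az": 0}
    - {"fingers": -1,"tx": -0.16,"ty": 0,"tz": 0,"ax": 0,"ay": 0,"az": 0}
    - {"fingers": -1,"tx": -0.2,"ty": 0,"tz": 0,"ax": 0,"ay": 0,"az": 0}

```text
time_s: 27.03
tcp_pos: [0.3905, -0.29, 0.2022]
ee_rot: [[0.002, -0.421, 0.907], [-0.001, 0.907, 0.421], [-1.0, -0.002, 0.001]]
wrist_force: [1.0, -0.5, 0.4]
gripper_width: 0.999
```

Call:
play_rows:
  commands:
    - {"fingers": -1,"tx": -0.05,"ty": 0,"tz": 0,"ax": 0,"ay": 0,"az": 0}
    - {"fingers": -1,"tx": -0.08,"ty": 0,"tz": 0,"ax": 0,"ay": 0,"az": 0}
    - {"fingers": -1,"tx": -0.08,"ty": 0,"tz": 0,"ax": 0,"ay": 0,"az": 0}

```text
time_s: 27.28
tcp_pos: [0.3926, -0.2911, 0.2652]
ee_rot: [[0.011, -0.422, 0.907], [-0.005, 0.907, 0.422], [-1.0, -0.009, 0.007]]
wrist_force: [0.7, 0.3, 0.3]
gripper_width: 0.998
```

```bash
cat > fin.py <<'E'
from station import r, viewer, spotter
from h import *
N='white_mug blue_cup green_cup yellow_cup blue_saucer green_saucer yellow_saucer coaster clay_bowl sugar_jar'.split()
pics=[viewer.capture('top'),viewer.capture('side')]
for i,p in enumerate(pics):
    M={}
    for n in N:
        L=spotter.silhouettes(n,p)
        if n=='white_mug': L=[d for d in L if np.median(cv2.cvtColor(p['image'],cv2.COLOR_RGB2HSV)[d['region']][:,1])<100]
        if L: M[n]=L[0]
    for n in N:
        if n not in M: print(i,n,'none'); continue
        k=n.split('_')[-1]; hm={'cup':.035,'mug':.045,'saucer':.01,'coaster':.008,'bowl':.03,'jar':.05}[k]; z0={'mug':.008,'cup':.006}.get(k,0)
        top={'coaster':'white_mug'}.get(n,n.replace('saucer','cup')) if k in('saucer','coaster') else None
        x,th,q=fit([(p,M[n]['region'],M[top]['region'] if top in M else None,None)],k,ray(p,M[n]['uv'],hm),k in('cup','mug'),z0)
        print(['top','side'][i],n,np.round(x,4),q)
a,b=[q['image'][:,:,::-1] for q in pics]
cv2.imwrite('pics/fin_t.png',cv2.resize(a[90:310,140:540],None,fx=2,fy=2)); cv2.imwrite('pics/fin_s.png',cv2.resize(b[80:400,180:500],None,fx=1.8,fy=1.8))
print(r.sense()['time_s'])
E
python3 fin.py
```

```text
top white_mug [ 0.4773 -0.1029] [0.83]
0 blue_cup none
top green_cup [0.3754 0.2822] [0.81]
top yellow_cup [ 0.3728 -0.2544] [0.09]
0 blue_saucer none
top green_saucer [0.3758 0.2845] [0.9]
top yellow_saucer [ 0.3834 -0.2924] [0.25]
top coaster [ 0.391  -0.2617] [0.06]
top clay_bowl [0.5054 0.4176] [0.96]
top sugar_jar [0.6148 0.2419] [0.88]
side white_mug [ 0.4811 -0.1093] [0.43]
side blue_cup [ 0.5127 -0.438 ] [0.95]
1 green_cup none
side yellow_cup [ 0.3894 -0.2911] [0.87]
side blue_saucer [ 0.5127 -0.4379] [0.96]
1 green_saucer none
side yellow_saucer [ 0.3897 -0.2894] [0.92]
side coaster [ 0.4776 -0.1086] [0.66]
1 clay_bowl none
side sugar_jar [0.6209 0.2488] [0.89]
28.3833
```

View pics/fin_s.png

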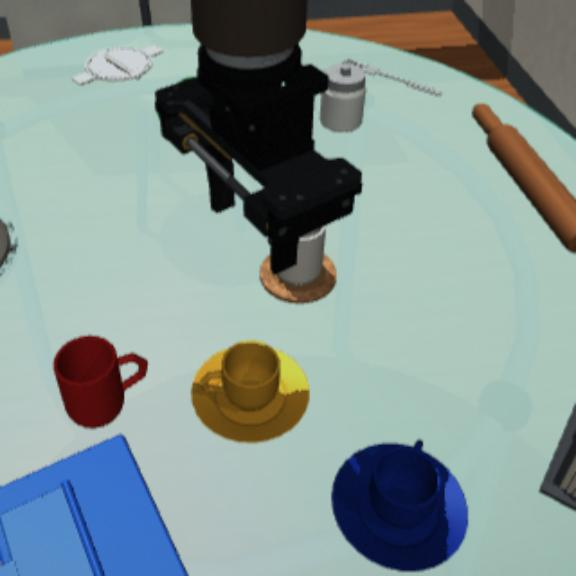

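View pics/fin_t.png

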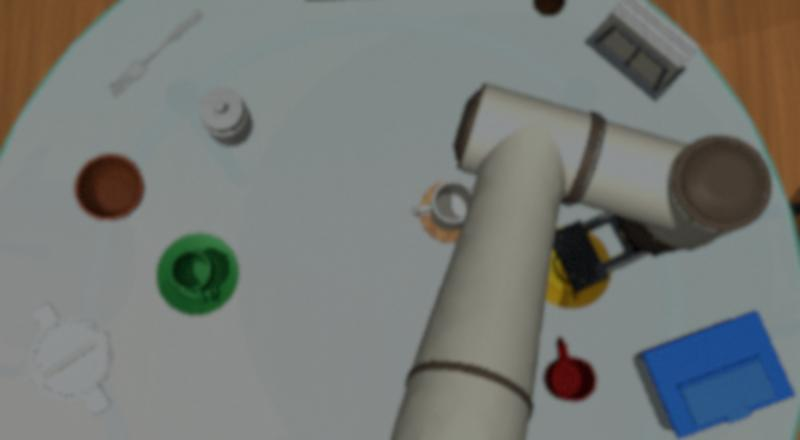

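```bash
python3 plan.py .46 .1 .28 150 .2 .56 .28 200
```

```text
t 28.38 p [ 0.3901 -0.2897  0.2595] jaw 114.9 F [ 0.1  0.8 -0.3] w 0.995
  rows 5: t [-0.0137  0.216   0.1516] a [-0.0975  0.      0.    ]
  rows 5: t [-0.0137  0.1603  0.2097] a [-0.0975  0.      0.    ]
  rows 5: t [0.     0.2023 0.1193] a [-0.0926 -0.     -0.    ]
  rows 5: t [0.     0.1596 0.1723] a [-0.0926 -0.     -0.    ]
  rows 5: t [0.     0.1035 0.2108] a [-0.0926 -0.     -0.    ]
```

Call:
play_rows:
  commands:
    - {"fingers": -1,"tx": -0.0137,"ty": 0.216,"tz": 0.1516,"ax": -0.0975,"ay": 0,"az": 0}
    - {"fingers": -1,"tx": -0.0137,"ty": 0.216,"tz": 0.1516,"ax": -0.0975,"ay": 0,"az": 0}
    - {"fingers": -1,"tx": -0.0137,"ty": 0.216,"tz": 0.1516,"ax": -0.0975,"ay": 0,"az": 0}
    - {"fingers": -1,"tx": -0.0137,"ty": 0.216,"tz": 0.1516,"ax": -0.0975,"ay": 0,"az": 0}
    - {"fingers": -1,"tx": -0.0137,"ty": 0.216,"tz": 0.1516,"ax": -0.0975,"ay": 0,"az": 0}

```text
time_s: 28.8
tcp_pos: [0.4252, -0.0926, 0.2702]
ee_rot: [[0.001, -0.676, 0.737], [0.0, 0.737, 0.676], [-1.0, -0.001, 0.001]]
wrist_force: [0.6, -0.6, -0.4]
gripper_width: 1.0
```

Call:
play_rows:
  commands:
    - {"fingers": -1,"tx": -0.0137,"ty": 0.1603,"tz": 0.2097,"ax": -0.0975,"ay": 0,"az": 0}
    - {"fingers": -1,"tx": -0.0137,"ty": 0.1603,"tz": 0.2097,"ax": -0.0975,"ay": 0,"az": 0}
    - {"fingers": -1,"tx": -0.0137,"ty": 0.1603,"tz": 0.2097,"ax": -0.0975,"ay": 0,"az": 0}
    - {"fingers": -1,"tx": -0.0137,"ty": 0.1603,"tz": 0.2097,"ax": -0.0975,"ay": 0,"az": 0}
    - {"fingers": -1,"tx": -0.0137,"ty": 0.1603,"tz": 0.2097,"ax": -0.0975,"ay": 0,"az": 0}

```text
time_s: 29.22
tcp_pos: [0.4602, 0.1029, 0.2804]
ee_rot: [[0.001, -0.867, 0.498], [0.001, 0.498, 0.867], [-1.0, -0.001, 0.001]]
wrist_force: [0.6, 0.2, -0.3]
gripper_width: 0.998
```

Call:
play_rows:
  commands:
    - {"fingers": -1,"tx": 0,"ty": 0.2023,"tz": 0.1193,"ax": -0.0926,"ay": 0,"az": 0}
    - {"fingers": -1,"tx": 0,"ty": 0.2023,"tz": 0.1193,"ax": -0.0926,"ay": 0,"az": 0}
    - {"fingers": -1,"tx": 0,"ty": 0.2023,"tz": 0.1193,"ax": -0.0926,"ay": 0,"az": 0}
    - {"fingers": -1,"tx": 0,"ty": 0.2023,"tz": 0.1193,"ax": -0.0926,"ay": 0,"az": 0}
    - {"fingers": -1,"tx": 0,"ty": 0.2023,"tz": 0.1193,"ax": -0.0926,"ay": 0,"az": 0}

```text
time_s: 29.63
tcp_pos: [0.3713, 0.2571, 0.2802]
ee_rot: [[0.001, -0.974, 0.226], [0.002, 0.226, 0.974], [-1.0, -0.0, 0.002]]
wrist_force: [0.4, -0.8, -0.0]
gripper_width: 1.001
```

Call:
play_rows:
  commands:
    - {"fingers": -1,"tx": 0,"ty": 0.1596,"tz": 0.1723,"ax": -0.0926,"ay": 0,"az": 0}
    - {"fingers": -1,"tx": 0,"ty": 0.1596,"tz": 0.1723,"ax": -0.0926,"ay": 0,"az": 0}
    - {"fingers": -1,"tx": 0,"ty": 0.1596,"tz": 0.1723,"ax": -0.0926,"ay": 0,"az": 0}
    - {"fingers": -1,"tx": 0,"ty": 0.1596,"tz": 0.1723,"ax": -0.0926,"ay": 0,"az": 0}
    - {"fingers": -1,"tx": 0,"ty": 0.1596,"tz": 0.1723,"ax": -0.0926,"ay": 0,"az": 0}

```text
time_s: 30.05
tcp_pos: [0.2847, 0.4108, 0.2798]
ee_rot: [[0.0, -0.998, -0.062], [0.001, -0.062, 0.998], [-1.0, -0.0, 0.001]]
wrist_force: [0.8, -0.7, 0.5]
gripper_width: 1.006
```

Call:
play_rows:
  commands:
    - {"fingers": -1,"tx": 0,"ty": 0.1035,"tz": 0.2108,"ax": -0.0926,"ay": 0,"az": 0}
    - {"fingers": -1,"tx": 0,"ty": 0.1035,"tz": 0.2108,"ax": -0.0926,"ay": 0,"az": 0}
    - {"fingers": -1,"tx": 0,"ty": 0.1035,"tz": 0.2108,"ax": -0.0926,"ay": 0,"az": 0}
    - {"fingers": -1,"tx": 0,"ty": 0.1035,"tz": 0.2108,"ax": -0.0926,"ay": 0,"az": 0}
    - {"fingers": -1,"tx": 0,"ty": 0.1035,"tz": 0.2108,"ax": -0.0926,"ay": 0,"az": 0}

```text
time_s: 30.47
tcp_pos: [0.1977, 0.5642, 0.2788]
ee_rot: [[0.0, -0.939, -0.345], [0.001, -0.345, 0.939], [-1.0, -0.0, 0.001]]
wrist_force: [-0.4, 0.3, 0.1]
gripper_width: 1.001
```

```bash
python3 fin.py
```

```text
top white_mug [ 0.4769 -0.1053] [0.92]
top blue_cup [ 0.5116 -0.4331] [0.87]
top green_cup [0.3748 0.2829] [0.78]
top yellow_cup [ 0.3884 -0.2871] [0.89]
top blue_saucer [ 0.5097 -0.4352] [0.9]
top green_saucer [0.3776 0.285 ] [0.92]
top yellow_saucer [ 0.3876 -0.2851] [0.95]
top coaster [ 0.4764 -0.1069] [0.92]
top clay_bowl [0.5061 0.4169] [0.95]
top sugar_jar [0.617  0.2434] [0.93]
side white_mug [ 0.4775 -0.1061] [0.95]
side blue_cup [ 0.513  -0.4386] [0.96]
side green_cup [0.3788 0.2831] [0.88]
side yellow_cup [ 0.3894 -0.2915] [0.84]
side blue_saucer [ 0.5134 -0.437 ] [0.93]
side green_saucer [0.3781 0.2835] [0.93]
side yellow_saucer [ 0.3901 -0.2882] [0.92]
side coaster [ 0.3884 -0.2559] [0.65]
side clay_bowl [0.5092 0.4157] [0.91]
side sugar_jar [0.6217 0.2454] [0.92]
31.5667
```

View pics/fin_s.png

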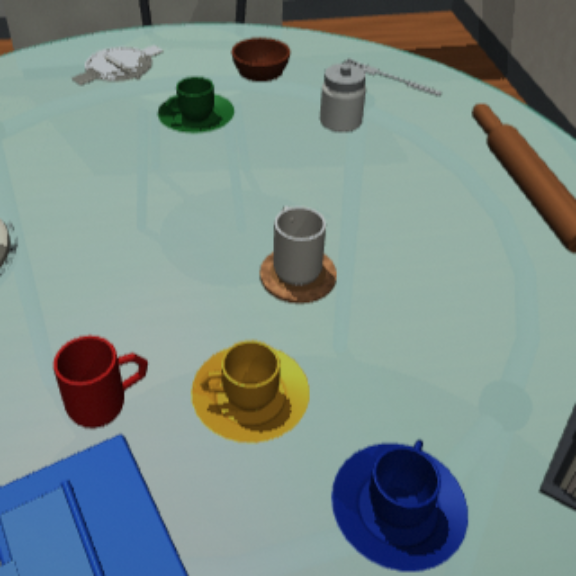

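All four items stand upright on the right spots, within about 3 mm of centre, and nothing else has moved. I am handing in now.

```bash
python3 -c "
from station import job
print(job.finish_job())"
```

```text
the job is handed in; nothing more can be done
None
```

I moved the white mug from the blue saucer to the coaster first. Then I stood the blue, green and yellow cups on their own saucers, with every lift and placing working first time. The job was handed in at about 31.6 s, with the arm parked clear and its gripper empty.

**Centring:** fits in the final top and side pictures put each item about 1–3.5 mm from the centre of its saucer or coaster, which is close to the camera accuracy.

**Upright and undisturbed:** the final side picture shows all four standing upright. The saucers, coaster, bowl and jar are where they were, within about 4 mm, which is measuring noise.

**Forces:** the highest wrist force seen between moves was about 23 N, a brief press when setting the mug down.

**Checks that disagreed:**
- The last side-view coaster detection was false. It landed on the yellow saucer, so I discarded it; the top view put the coaster at its original place.
- The green cup's handle angle came out wrong in the early fits, so I read it from the pictures instead. The first final check was partly blocked by the arm, and I repeated it after moving the arm away.

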